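# Seat and clamp the cup mandrel on the tilted index head

### The job

Set up the tilted index head for the next batch of cups: swing its clamp lever fully clear, then put the mandrel plate (the aluminium flange lying on the worktop) over the centre pilot and all four studs so that its flange sits flush on the hub, and swing the lever back until its nose is fully over the flange's rim. Let go of everything at the end, and leave the two nearby cups and the tape roll where they stand.

Things in the scene. Friction and masses are not known exactly. Their poses are not given: they have to be found in the camera images.
- index_head: Inclined head of a grey cast stand, fixed to the worktop at varying places and headings. Origin: centre of the flat round seat (steel hub, 93 mm diameter), 125 mm above the worktop. z: the hub's axis, out of the seat, 30 degrees from vertical, leaning toward the robot; x: up the slope; y: level, left as seen from the robot. Nothing stands above the seat plane but pilot, studs and clamp.
- pilot_tip (a point): Top centre of the hub's pilot, 22 mm above the seat on z of index_head: 30 mm diameter, last 6 mm taper to 21. Round it, 34 mm from the axis, stand four studs 90 degrees apart: 10 mm diameter, 11 mm high, last 3 mm taper to 6. The hub has stopped at any angle, which is NOT reported (these axes are the head's): see or feel where the studs are. It turns only above 1.5 N m.
- mandrel_plate: Loose aluminium part, 0.3 to 0.55 kg, flat on the worktop, mandrel up, any heading. Round flange 96 mm diameter, 12 mm thick, with a bore (32.4 mm diameter, 26 mm deep from below) and four through holes of 13 mm diameter, 34 mm from the axis, at 45, 135, 225 and 315 degrees from its x. Origin: centre of the flat underside; z: up the mandrel.
- mandrel_mid (a point): Point on the axis of the plate's round mandrel, 36 mm above the underside: grip round here. The mandrel is 46 mm in diameter from 16 to 54 mm above the underside, with two thin rubber rings, tapered to its top at 57 mm; a collar of 53 mm diameter at its foot reaches 3.5 mm above the flange. Axes as mandrel_plate.
- clamp_lever (a joint): Angle of the swing clamp's steel lever about clamp_post. 0: shut, nose along +y of index_head, 12 mm over the flange's rim. Grows counter-clockwise seen from above to a stop at 1.7 rad; from 1.0 the nose is clear of the plate. Starts shut or nearly (to 0.35), in the plate's way. Friction 0.15 N m, 2.5 N at the knob; stays where it is left.
- clamp_post (a point): Axis of the lever, at the lever's underside: 13.8 mm above the seat plane, at x 0, y -68 mm of index_head, axis along its z. The steel post below is 19 mm in diameter. The lever is 10 mm thick, its nose 32 mm long and 16 mm wide: it passes over the 12 mm flange only when that is seated. Axes as index_head.
- clamp_knob (a point): Grip point on the lever's upright round black knob: 16 mm diameter, from 24 to 59 mm above the seat plane, parallel to z of index_head; this point is 44 mm above it. Runs on a circle of 60 mm radius about clamp_post: shut at x -60, y -68 mm of index_head; at 1.57 rad at x 0, y -128 mm. The axes turn with the lever.
- cup_a: Bystander: open steel cup, 64 mm diameter, 47 mm high, standing left in front of the stand. Origin: centre of its underside. Leave it.
- cup_b: Bystander: open steel cup, 64 mm diameter, 47 mm high, standing left behind the stand. Origin: centre of its underside. Leave it.
- tape_roll: Bystander: roll of masking tape lying flat, 67 mm diameter, 24 mm high, right in front of the stand. Origin: centre of its underside. Leave it.

How it is judged:
By the outcome, as a careful person would: the job done as asked, in the order asked, and still so for the second after the job is handed in, with the robot touching nothing.
It also fails if it takes over 72 s, if anything falls off the work surface, if the arm or the gripper's body presses on something with over 40 N, if the wrist force passes 120 N, or if a joint passes its speed limit or range.

### The arm

A 7-joint arm with a two-finger parallel gripper is mounted at the origin on a cart in front of the work surface, level with it; the furniture and walls round the work are solid. World frame = base frame: x ahead of the robot, y to its left, z up, the work surface at z = 0. Lengths are in m, angles in degrees, forces in N, time in s.
With the tool pointing down it reaches from about 0.425 to 1.025 m from the base axis. Payload 3.6 kg.
Tool frame: the origin (TCP) lies on the centre line of the jaws, within the pads' length; the fingertips stand 8 mm ahead of it and the grasp point (between the pads) lies 11 mm behind it; z points along the fingers, y is the direction in which the jaws open and shut (so a half turn about z gives the same grasp; the last joint's range is limited). The gripper opens to 85 mm and grips with 20 to 120 N. Pads are 22 mm wide; open, the fingers measure 114 mm over their backs; the gripper's body (76 mm by 85 mm) begins 54 mm behind the grasp point. The pads swing forward as they close: fully open they stand 13 mm farther back than shut.
Start: joints at [-80.3, 33.873, 2.773, 92.16, -1.908, 54.013, -1.931], TCP at [0.188, 0.7, 0.239] pointing down, gripper open.
Joint ranges: [-153.93, 153.93], [-27.13, 128.08], [-72.61, 78.16], [10.71, 143.7], [-87.88, 267.88], [4.46, 118.87], [-176.78, 176.78]. Speed limits (degrees/s): [147.25, 147.25, 180, 180, 180, 180, 180].

### API

Orientations are given as [roll, pitch, yaw] about the fixed x, y, z axes, in that order (R = Rz(yaw) Ry(pitch) Rx(roll)).
In Python, from rig import robot gives the robot as it stands.
- The arm moves only by the tool play_rows, never from a script. Its argument "rows" is a list of rows, each a list of 7 numbers: the shift along the world's x, y, z in m, then the turn, a rotation vector about the world's x, y, z in rad, then the opening, from 0 (shut) to 1 (fully open). A call has 1 to 10 rows; each row is the pose to reach, as a shift and turn from the pose measured when the call began; what a row does not reach only later rows make up. A row lasts 1/12 s, in which the tool goes at most 41.7 mm and 7.16 degrees, less where a joint would pass 70% of its speed; a pose out of reach is approached as far as the arm can. A call with a gripper value outside its range is refused whole. The fingers move at their own pace and stop on an object; the grip force is fixed at half the most. Time passes only in rows, so rows that repeat a pose let the fingers close. It gives the time, the measured TCP pose, the force and the opening at its end, in the units of the state.
- robot.read_state(): the state, without advancing time (a new reading comes with each control period).
- robot.camera(name): name is "scene" or "top" or "wrist"; returns (picture, depth): 384x512x3 uint8, red, green, blue; 384x512 float32, m along the optical axis (not along the pixel's ray), 0 where there is no reading.
- robot.camera_info(name): a dict with "intrinsics" (3x3 intrinsics, pixels), "k1" (the pictures are not rectified: a ray, as slopes to the right and down, at radius r is drawn at 1 + k1 r^2 times it, then the intrinsics apply), "rvec" (rotation vector, rad) and "tvec" (3), from world to camera coordinates, as OpenCV has them; the wrist camera has in their place "hand_eye" (4x4, takes a point from camera to tool coordinates, whose origin is the TCP and whose axes are the flange's). Camera axes: x right, y down, z forward; pixel columns grow to the right and rows downward; lengths in m; the calibration is good to about 2 mm. A picture is of the moment at which its call begins: read the wrist's pose just before it. camera_info takes no time and is no camera call.
- robot.finish_job(): hands the job in, once; it reports no verdict.
The state is a dict: "time_s": time; "joint_pos": joint angles; "qvel": joint speeds; "effort": joint torques, N m; "tool_pos": TCP position; "ee_rot": TCP orientation; "contact_force": force on the tool from outside, world axes, zero at the start; "torque": the same for the moment, N m; "grip_width": finger opening in m.
Only numpy, scipy, OpenCV 4.12 (cv2) and the standard library are available. Lean on these libraries where they do the work, as an engineer would, in place of code of your own. Each camera call takes 0.05 s, during which the arm holds its last target.

## Working session

There is one attempt and no reset: what is moved stays moved. The work goes in short steps, Python scripts to look and compute and a tool call to move; the robot and the scene stay as the last step left them, time stands still between calls to the robot, and variables do not carry over. Pictures are saved under pics/ and viewed, and the job is handed in when it is done.

Besides the shell and the picture viewer there is one more tool, called as name([rows], argument=value, ...), one row to a line, values as JSON. play_rows: Moves the arm, as the interface text tells. Its arguments: {"type":"object","properties":{"rows":{"type":"array","items":{"type":"array","items":{"type":"number"}}}},"required":["rows"]}

```bash
ls; mkdir -p pics; python3 - <<'E'
from rig import robot
import cv2,numpy as np
s=robot.read_state();print(s)
for n in ["scene","top","wrist"]:
    print(n,robot.camera_info(n))
    p,d=robot.camera(n); np.savez(f"pics/{n}0.npz",p=p,d=d)
    cv2.imwrite(f"pics/{n}0.png",cv2.resize(p[:,:,::-1],(800,600)))
E
```

```text
pics
{'time_s': 0.0, 'joint_pos': array([-80.29929591,  33.92573652,   2.76575985,  92.23701338,
        -1.90894256,  54.01321036,  -1.93032613]), 'qvel': array([-0.00177531, -0.00178831,  0.03583339, -0.01273357, -0.04307489,
       -0.05032783,  0.04015193]), 'effort': array([-2.95669452e-04, -5.48677754e+01,  1.54653803e+00, -1.98129219e+01,
        9.39602964e-03,  8.73395882e-03, -2.34739690e-05]), 'tool_pos': array([0.18810953, 0.69932169, 0.23813613]), 'ee_rot': array([-1.79870244e+02,  5.60132903e-03,  1.64948035e+02]), 'contact_force': array([-0.43678929,  0.4061938 , -0.08209772]), 'torque': array([ 0.00400845, -0.01175947, -0.0053777 ]), 'grip_width': 0.08526464724239645}
scene {'intrinsics': array([[495.63307395,   0.        , 247.09362665],
       [  0.        , 495.63307395, 193.93629156],
       [  0.        ,   0.        ,   1.        ]]), 'k1': -0.1482976450809379, 'rvec': array([ 1.9576611 , -0.78118334,  0.45217581]), 'tvec': array([-0.21025411,  0.35744038,  0.82286017])}
top {'intrinsics': array([[354.59149449,   0.        , 253.55719369],
       [  0.        , 354.59149449, 187.82460737],
       [  0.        ,   0.        ,   1.        ]]), 'k1': -0.05095078616550666, 'rvec': array([ 2.12921172, -2.09065608,  0.23047478]), 'tvec': array([0.22179777, 0.52246719, 0.96645085])}
wrist {'intrinsics': array([[297.95235802,   0.        , 258.30724309],
       [  0.        , 297.95235802, 191.99542781],
       [  0.        ,   0.        ,   1.        ]]), 'k1': -0.03711197847454205, 'hand_eye': array([[ 9.14691444e-04, -9.46256259e-01, -3.23416536e-01,
         8.31335656e-02],
       [ 9.99999577e-01,  8.97297695e-04,  2.02888504e-04,
        -5.72104726e-04],
       [ 9.82163954e-05, -3.23416584e-01,  9.46256679e-01,
        -1.35297760e-01],
       [ 0.00000000e+00,  0.00000000e+00,  0.00000000e+00,
         1.00000000e+00]])}
```

View pics/scene0.png

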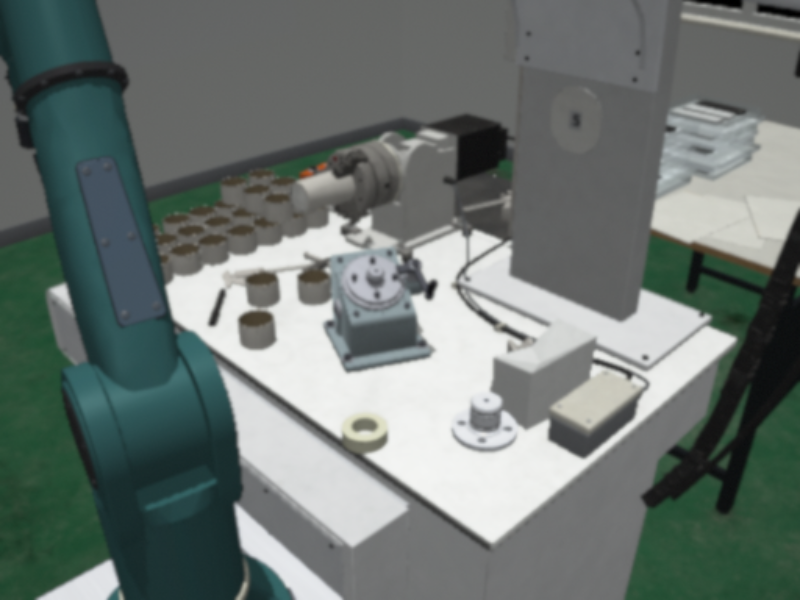

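View pics/top0.png

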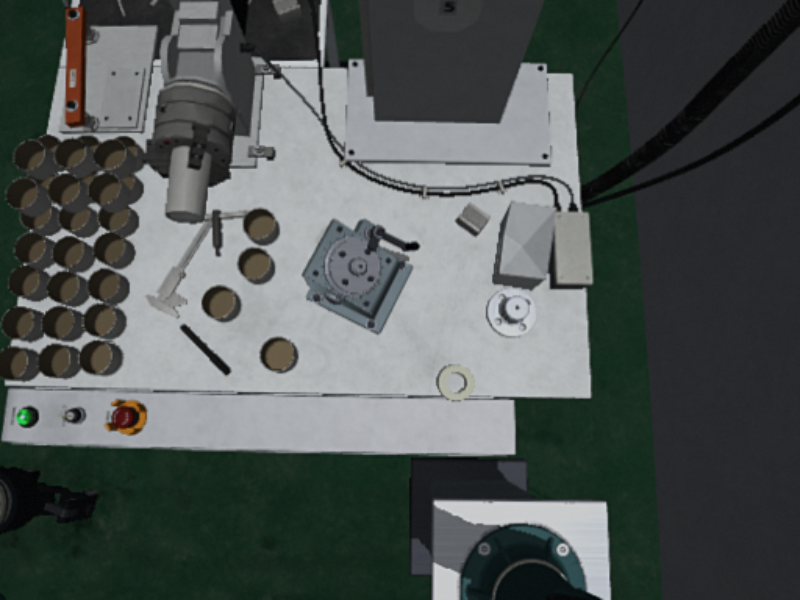

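View pics/wrist0.png

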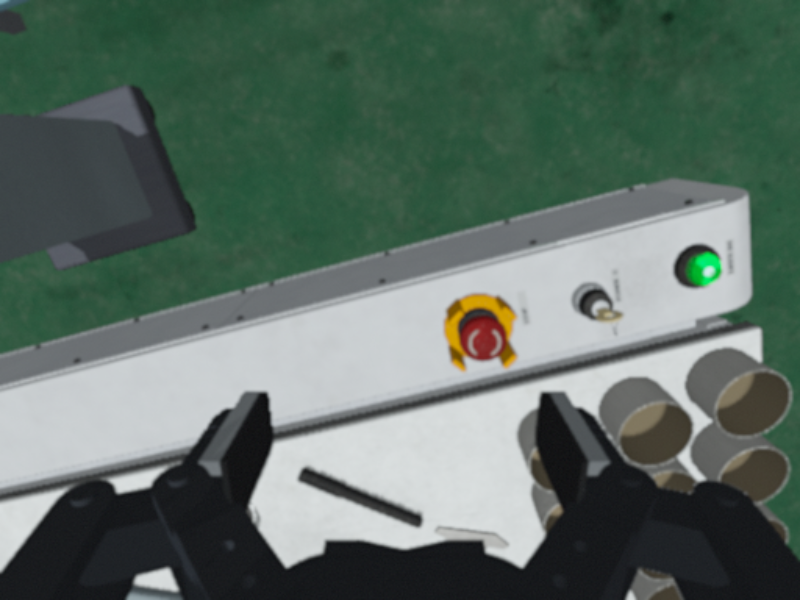

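```bash
cat > h.py <<'E'
import numpy as np,cv2
from scipy.spatial.transform import Rotation as Ro
from rig import robot
def cam(n,st=None):
    i=robot.camera_info(n);K=i["intrinsics"];k=np.array([i["k1"],0,0,0.])
    if "rvec" in i:
        R=cv2.Rodrigues(i["rvec"])[0];t=i["tvec"]
    else:
        H=i["hand_eye"];T=np.eye(4);T[:3,:3]=Ro.from_euler("xyz",st["ee_rot"],degrees=True).as_matrix();T[:3,3]=st["tool_pos"]
        W=np.linalg.inv(T@H);R=W[:3,:3];t=W[:3,3]
    return K,k,R,t
def rays(c,px):
    K,k,R,t=c
    u=cv2.undistortPoints(np.asarray(px,float).reshape(-1,1,2),K,k)[:,0]
    d=np.c_[u,np.ones(len(u))]@R
    return -R.T@t,d   # d has unit optical depth
def onplane(c,px,p0,n):
    o,d=rays(c,px);n=np.asarray(n,float)
    return o+d*(((np.asarray(p0)-o)@n)/(d@n))[:,None]
def depthpts(c,px,D):
    o,d=rays(c,px);px=np.asarray(px).astype(int)
    return o+d*D[px[:,1],px[:,0]][:,None]
def proj(c,P):
    K,k,R,t=c
    return cv2.projectPoints(np.asarray(P,float).reshape(-1,3),cv2.Rodrigues(R)[0],t,K,k)[0][:,0]
def crop(p,x0,x1,y0,y1,f,name):
    cv2.imwrite(name,cv2.resize(p[y0:y1,x0:x1,::-1],None,fx=f,fy=f,interpolation=cv2.INTER_CUBIC))
E
python3 - <<'E'
from h import *
z=np.load("pics/top0.npz");p,d=z["p"],z["d"];c=cam("top")
print(-c[2].T@c[3])
for nm,px in dict(pilot=(358,267),post=(376,234),knob=(412,246),plate=(516,308),tape=(456,382),cupb=(256,265),cupa=(280,354)).items():
    q=[[px[0]*.64,px[1]*.64]]
    print(nm,depthpts(c,q,d).round(3))
crop(p,185,285,130,220,8,"pics/topc.png")
crop(p,300,350,175,225,10,"pics/topp.png")
z=np.load("pics/scene0.npz");crop(z["p"],200,290,150,240,6,"pics/scc.png")
crop(z["p"],280,340,240,300,8,"pics/scp.png")
E
```

```text
[0.30122017 0.23294615 1.0541328 ]
pilot [[0.544 0.297 0.144]]
post [[0.601 0.268 0.151]]
knob [[0.583 0.206 0.143]]
plate [[0.495 0.01  0.055]]
tape [[ 0.362  0.115 -0.001]]
cupb [[0.583 0.509 0.   ]]
cupa [[0.408 0.45  0.003]]
```

View pics/topc.png

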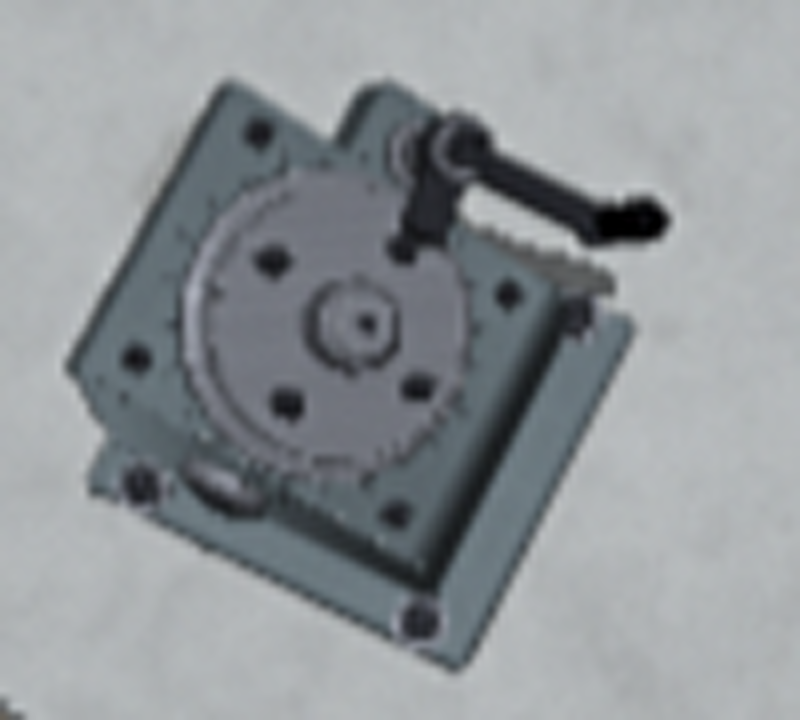

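View pics/topp.png

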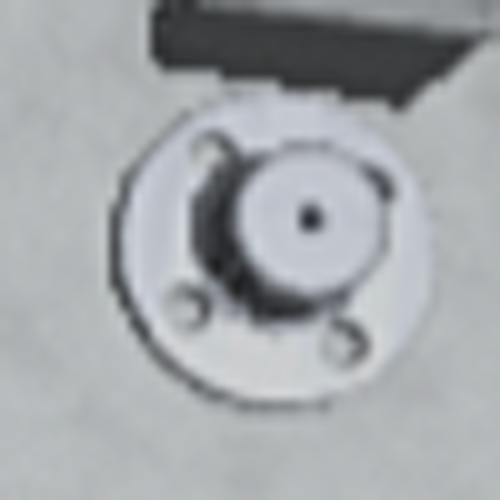

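View pics/scc.png

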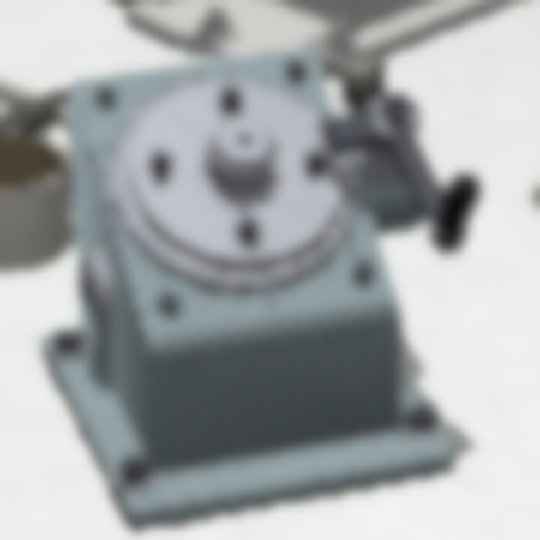

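```bash
python3 - <<'E'
from h import *
for n in ["top","scene"]:
    z=np.load(f"pics/{n}0.npz");p,d=z["p"],z["d"];c=cam(n)
    print(n,"cam",-c[2].T@c[3])
    yy,xx=np.mgrid[0:384,0:512];px=np.c_[xx.ravel(),yy.ravel()]
    P=depthpts(c,px,d)
    ok=(d.ravel()>0)&(np.hypot(P[:,0]-.544,P[:,1]-.297)<.055)&(P[:,2]>.09)&(P[:,2]<.16)
    Q=P[ok]; rng=np.random.default_rng(0);best=0
    for _ in range(500):
        a=Q[rng.choice(len(Q),3,0)];m=np.cross(a[1]-a[0],a[2]-a[0]);m/=np.linalg.norm(m)+1e-12
        m*=np.sign(m[2]); i=abs((Q-a[0])@m)<.0015
        if i.sum()>best and abs(np.degrees(np.arccos(m[2]))-30)<6: best=i.sum();I=i
    C=Q[I].mean(0);u,s,v=np.linalg.svd(Q[I]-C);m=v[2]*np.sign(v[2][2])
    print(len(Q),best,"normal",m.round(3),"tilt",np.degrees(np.arccos(m[2])).round(2),"yaw",np.degrees(np.arctan2(-m[1],-m[0])).round(2),"C",C.round(4))
E
```

```text
top cam [0.30122017 0.23294615 1.0541328 ]
1137 471 normal [-0.208 -0.45   0.869] tilt 29.71 yaw 65.2 C [0.5512 0.3074 0.1271]
scene cam [-0.21879268 -0.54560833  0.7095848 ]
1229 353 normal [-0.203 -0.447  0.871] tilt 29.4 yaw 65.61 C [0.5466 0.3037 0.1242]
```

View pics/scp.png

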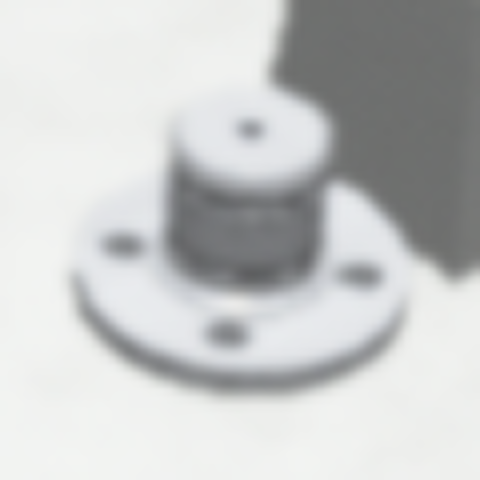

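```bash
python3 - <<'E'
from h import *
ct,cs=cam("top"),cam("scene")
T=lambda u,v:((u+.5)/8-.5+185,(v+.5)/8-.5+130)
S=lambda u,v:((u+.5)/6-.5+200,(v+.5)/6-.5+150)
TP=lambda u,v:((u+.5)/10-.5+300,(v+.5)/10-.5+175)
SP=lambda u,v:((u+.5)/8-.5+280,(v+.5)/8-.5+240)
def tri(a,b):
    o1,d1=rays(ct,[a]);o2,d2=rays(cs,[b]);d1=d1[0]/np.linalg.norm(d1);d2=d2[0]/np.linalg.norm(d2)
    s=np.linalg.lstsq(np.c_[d1,-d2],o2-o1,rcond=None)[0]
    A,B=o1+s[0]*d1,o2+s[1]*d2
    return (A+B)/2,np.linalg.norm(A-B)
pt,e=tri(T(368,323),S(245,138));print("pilot",pt.round(4),e)
mt,e=tri(TP(311,218),SP(250,129));print("mandrel top",mt.round(4),e)
# base edges
b=onplane(ct,[T(90,490),T(455,670),T(635,320)],[0,0,.018],[0,0,1]);print(b.round(4))
for i,j in((0,1),(1,2)):
    v=b[j]-b[i];print(np.degrees(np.arctan2(v[1],v[0])),np.linalg.norm(v))
for yaw in (65.,):
    y=np.radians(yaw);zh=np.array([-.5*np.cos(y),-.5*np.sin(y),np.cos(np.pi/6)]);yh=np.array([-np.sin(y),np.cos(y),0]);xh=np.cross(yh,zh)
    o=pt-.022*zh;print("origin",o.round(4))
    for c,f,L in((ct,T,[(272,262),(403,248),(418,387),(288,405)]),(cs,S,[(230,102),(160,167),(248,233),(318,163)])):
        Q=onplane(c,[f(*q) for q in L],o+.006*zh,zh)-o
        X,Y=Q@xh,Q@yh
        print(np.c_[X,Y].round(4).tolist(),np.hypot(X,Y).round(4),np.degrees(np.arctan2(Y,X)).round(1)%90)
for c,f,L in((ct,TP,[(208,150),(187,308),(345,340)]),(cs,SP,[(123,243),(228,333),(360,273)])):
    Q=onplane(c,[f(*q) for q in L],[0,0,.012],[0,0,1])-mt
    print(np.hypot(Q[:,0],Q[:,1]).round(4),np.degrees(np.arctan2(Q[:,1],Q[:,0])).round(1)%90)
E
```

```text
pilot [0.5453 0.294  0.1448] 0.0024480614075506365
mandrel top [0.496  0.0104 0.0573] 0.0028162359170429774
[[0.5141 0.4035 0.018 ]
 [0.449  0.2656 0.018 ]
 [0.5836 0.2008 0.018 ]]
-115.26226387189973 0.15250610520328026
-25.6826116268088 0.1493418311051748
origin [0.55   0.304  0.1257]
[[0.0339, -0.0053], [-0.0048, -0.0335], [-0.0329, 0.0049], [0.0057, 0.0334]] [0.0343 0.0338 0.0332 0.0339] [81.2 81.8 81.5 80.4]
[[0.0296, -0.0026], [0.0021, 0.0365], [-0.0373, 0.0081], [-0.0082, -0.0319]] [0.0298 0.0365 0.0381 0.0329] [85.  86.7 77.8 75.6]
[0.0361 0.0324 0.0337] [32.8 33.9 37. ]
[0.035  0.0352 0.0328] [35.3 32.8 32.4]
```

```bash
cat >> h.py <<'E'
def head(o=(.550,.304,.1253),yaw=64.7):
    y=np.radians(yaw);zh=np.array([-.5*np.cos(y),-.5*np.sin(y),np.cos(np.pi/6)]);yh=np.array([-np.sin(y),np.cos(y),0]);xh=np.cross(yh,zh)
    return np.array(o),np.c_[xh,yh,zh]
def toolR(A,ang):
    "tool z=-zh, tool x at angle ang (deg) in head xy"
    a=np.radians(ang);x=A@[np.cos(a),np.sin(a),0];z=-A[:,2];return np.c_[x,np.cross(z,x),z]
def delta(R,p):
    s=robot.read_state();R0=Ro.from_euler("xyz",s["ee_rot"],degrees=True).as_matrix()
    r=Ro.from_matrix(R@R0.T).as_rotvec();d=np.asarray(p)-s["tool_pos"]
    print("shift",d.round(4).tolist(),"rot",r.round(4).tolist(),"deg",np.degrees(np.linalg.norm(r)).round(1),"t",s["time_s"]);return d,r
E
python3 - <<'E'
from h import *
o,A=head()
ct,cs=cam("top"),cam("scene")
delta(toolR(A,0),o+.14*A[:,2])
T=lambda u,v:((u+.5)/8-.5+185,(v+.5)/8-.5+130)
S=lambda u,v:((u+.5)/6-.5+200,(v+.5)/6-.5+150)
for c,L in((ct,[T(652,220)]),(cs,[S(464,183)])):
  P=onplane(c,L,o+.059*A[:,2],A[:,2]);q=(P-o)@A;print(q.round(4)); q=q[0]; print(np.degrees(np.arctan2(-(q[1]+.068),-q[0]))*-1, np.hypot(q[0],q[1]+.068))
E
```

```text
shift [0.3319, -0.4588, 0.0082] rot [0.5412, 0.2483, -1.7054] deg 103.5 t 0.15
[[-0.0586 -0.0745  0.059 ]]
-6.367044602866024 0.059002020422117225
[[-0.0608 -0.0712  0.059 ]]
-3.0244378392735056 0.060923240049761344
```

play_rows([
  [0.23,-0.32,0.05,0.37,0.17,-1.18,1],
  [0.23,-0.32,0.05,0.37,0.17,-1.18,1],
  [0.23,-0.32,0.05,0.37,0.17,-1.18,1],
  [0.23,-0.32,0.05,0.37,0.17,-1.18,1],
  [0.23,-0.32,0.05,0.37,0.17,-1.18,1],
  [0.23,-0.32,0.05,0.37,0.17,-1.18,1],
  [0.23,-0.32,0.05,0.37,0.17,-1.18,1],
  [0.23,-0.32,0.05,0.37,0.17,-1.18,1],
  [0.23,-0.32,0.05,0.37,0.17,-1.18,1],
  [0.23,-0.32,0.05,0.37,0.17,-1.18,1],
])

```text
time_s: 0.98
tool_pos: [0.422, 0.3743, 0.289]
ee_rot: [173.6, -21.1, 96.9]
contact_force: [0.5, 0.2, -0.9]
grip_width: 0.0854
```

```bash
python3 - <<'E'
from h import *
o,A=head()
delta(toolR(A,0),o+.14*A[:,2]);print(robot.read_state()["joint_pos"])
E
```

```text
shift [0.098, -0.1336, -0.0425] rot [0.1707, 0.0753, -0.5127] deg 31.3 t 0.9833
[-47.46441526  14.27770184  10.68841089 121.65712851 -33.85046284
  32.09008422  -4.69613662]
```

play_rows([
  [0.098,-0.134,-0.042,0.171,0.075,-0.513,1],
  [0.098,-0.134,-0.042,0.171,0.075,-0.513,1],
  [0.098,-0.134,-0.042,0.171,0.075,-0.513,1],
  [0.098,-0.134,-0.042,0.171,0.075,-0.513,1],
  [0.098,-0.134,-0.042,0.171,0.075,-0.513,1],
  [0.098,-0.134,-0.042,0.171,0.075,-0.513,1],
  [0.098,-0.134,-0.042,0.171,0.075,-0.513,1],
])

```text
time_s: 1.57
tool_pos: [0.5197, 0.2399, 0.2467]
ee_rot: [-179.9, -30.0, 64.7]
contact_force: [-0.9, 1.1, 0.2]
grip_width: 0.0855
```

```bash
python3 - <<'E'
from h import *
o,A=head()
delta(toolR(A,0),o+.14*A[:,2]);s=robot.read_state();print(s["joint_pos"])
p,d=robot.camera("wrist");np.savez("pics/w1.npz",p=p,d=d,st=s)
cv2.imwrite("pics/w1.png",cv2.resize(p[:,:,::-1],(800,600)))
E
```

```text
shift [0.0003, 0.0008, -0.0001] rot [-0.0, -0.0011, 0.0003] deg 0.1 t 1.5667
[-24.99168304  18.52894493   8.25790253 126.55086795 -62.5160187
  27.39989282  11.99739766]
```

View pics/w1.png

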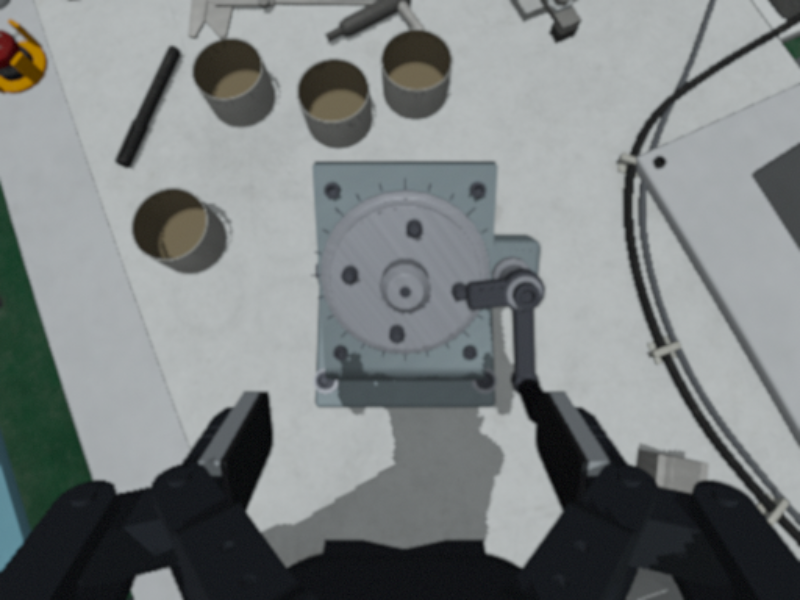

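```bash
python3 - <<'E'
from h import *
o,A=head()
z=np.load("pics/w1.npz",allow_pickle=True);st=z["st"].item();c=cam("wrist",st)
f=lambda u,v:((u+.5)*.64-.5,(v+.5)*.64-.5)
def h(L,hh): return ((onplane(c,[f(*q) for q in L],o+hh*A[:,2],A[:,2])-o)@A)
print("pilot",h([(405,292)],.022).round(4))
S=h([(414,229),(349,274),(397,334),(459,291)],.008)[:,:2];m=S.mean(0);print(m.round(4),np.hypot(*(S-m).T).round(4),(np.degrees(np.arctan2(*(S-m).T[::-1]))%90).round(1))
print("post top",h([(525,291)],.03).round(4))
P=h([(318,380),(495,380),(315,163),(496,163)],0);print(np.degrees(np.arctan2(P[1,1]-P[0,1],P[1,0]-P[0,0])),np.degrees(np.arctan2(P[3,1]-P[2,1],P[3,0]-P[2,0])))
crop(z["p"],190,350,90,290,3,"pics/w1c.png")
E
```

```text
pilot [[ 0.0007 -0.0009  0.022 ]]
[ 0.0018 -0.0007] [0.033  0.0338 0.0335 0.0332] [80.8 80.5 81.8 81.3]
post top [[ 0.0039 -0.0676  0.03  ]]
-89.96277510666563 -89.96364392386388
```

View pics/w1c.png

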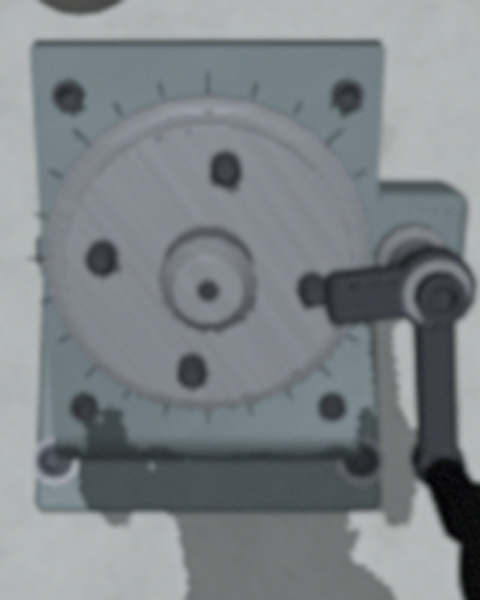

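```bash
python3 - <<'E'
from h import *
z=np.load("pics/w1.npz",allow_pickle=True);d=z["d"]
H=robot.camera_info("wrist")["hand_eye"];i=robot.camera_info("wrist")
for q in [(255,400),(262,440),(552,400),(545,440),(262,470),(235,440),(215,465)]:
    px=np.array([[q[0]*.64,q[1]*.64]])
    u=cv2.undistortPoints(px.reshape(-1,1,2),i["intrinsics"],np.array([i["k1"],0,0,0.]))[0,0]
    D=d[int(px[0,1]),int(px[0,0])];P=H@np.r_[u*D,D,1];print(q,D.round(4),P[:3].round(4))
E
```

```text
(255, 400) 0.1369 [ 0.0108 -0.0437 -0.0154]
(262, 440) 0.1375 [-0.0009 -0.0419 -0.0187]
(552, 400) 0.1373 [ 0.0107  0.0442 -0.0151]
(545, 440) 0.1409 [-0.0028  0.0433 -0.0159]
(262, 470) 0.137 [-0.009  -0.0418 -0.0221]
(235, 440) 0.1188 [ 0.0105 -0.0432 -0.0346]
(215, 465) 0.1094 [ 0.0105 -0.0446 -0.0445]
```

```bash
cat >> h.py <<'E'
_o,_A=head()
O=_o+_A@[.001,-.0008,0]; A=_A
def hp(x,y,z): return O+A@(np.array([x,y,z])/1000)
def knob(th,z):
    t=np.radians(th); return hp(-60*np.cos(t),-68-60*np.sin(t),z)
E
python3 - <<'E'
from h import *
print(O)
delta(toolR(A,5),knob(5,95));delta(toolR(A,5),knob(5,36))
E
```

```text
[0.55109337 0.30444107 0.1258    ]
shift [0.0555, -0.058, -0.069] rot [-0.0193, -0.0398, 0.0729] deg 4.9 t 1.6167
shift [0.0681, -0.0314, -0.1201] rot [-0.0193, -0.0398, 0.0729] deg 4.9 t 1.6167
```

play_rows([
  [0.029,-0.03,-0.035,-0.019,-0.04,0.073,1],
  [0.0555,-0.058,-0.069,-0.019,-0.04,0.073,1],
  [0.0555,-0.058,-0.069,-0.019,-0.04,0.073,1],
  [0.0555,-0.058,-0.069,-0.019,-0.04,0.073,1],
])

```text
time_s: 1.95
tool_pos: [0.577, 0.1811, 0.1752]
ee_rot: [177.1, -29.7, 70.3]
contact_force: [0.7, -0.5, -0.5]
grip_width: 0.0854
```

```bash
python3 - <<'E'
from h import *
s=robot.read_state();p,d=robot.camera("wrist");np.savez("pics/w2.npz",p=p,d=d,st=s)
c=cam("wrist",s)
for th in (0,5,10):
    q=proj(c,[knob(th,59),knob(th,24),hp(0,-68,24)]);print(th,((q+.5)/.64).round(0).tolist())
cv2.imwrite("pics/w2.png",cv2.resize(p[:,:,::-1],(800,600)))
E
```

```text
0 [[384.0, 353.0], [387.0, 321.0], [397.0, 191.0]]
5 [[397.0, 354.0], [398.0, 321.0], [397.0, 191.0]]
10 [[410.0, 353.0], [409.0, 321.0], [397.0, 191.0]]
```

View pics/w2.png

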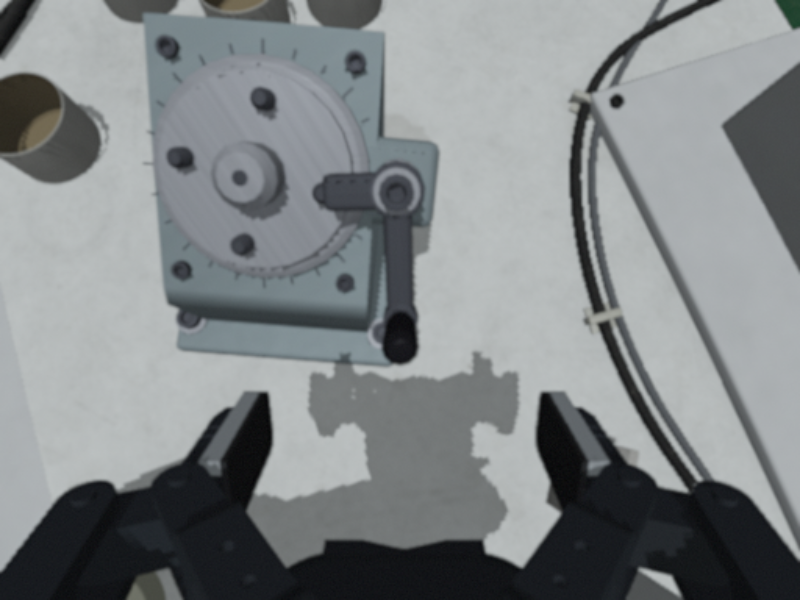

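play_rows([
  [0.0065,0.013,-0.0255,0,0,0,1],
  [0.0125,0.0265,-0.051,0,0,0,1],
  [0.0125,0.0265,-0.051,0,0,0,1],
  [0.0125,0.0265,-0.051,0,0,0,0.2],
  [0.0125,0.0265,-0.051,0,0,0,0],
  [0.0125,0.0265,-0.051,0,0,0,0],
  [0.0125,0.0265,-0.051,0,0,0,0],
  [0.0125,0.0265,-0.051,0,0,0,0],
])

```text
time_s: 2.67
tool_pos: [0.5882, 0.2098, 0.127]
ee_rot: [177.1, -29.9, 70.5]
contact_force: [-0.1, 0.3, -0.3]
grip_width: 0.0255
```

```bash
python3 - <<'E'
from h import *
s=robot.read_state();print(s["grip_width"],s["contact_force"],s["joint_pos"], (s["tool_pos"]-O)@A*1000)
p,d=robot.camera("wrist")
cv2.imwrite("pics/w3.png",cv2.resize(p[:,:,::-1],(800,600)))
delta(toolR(A,5),knob(5,36))
E
```

```text
0.025522308251513928 [-0.10510863  0.32194015 -0.34068937] [-12.03292938  33.50202954  -1.18126241 123.23251551 -81.22372053
  22.74489592  43.39337212] [-59.70271242 -74.02237995  35.9023024 ]
shift [-0.0007, 0.0002, 0.0003] rot [0.0004, 0.0001, -0.0004] deg 0.0 t 2.7167
```

View pics/w3.png

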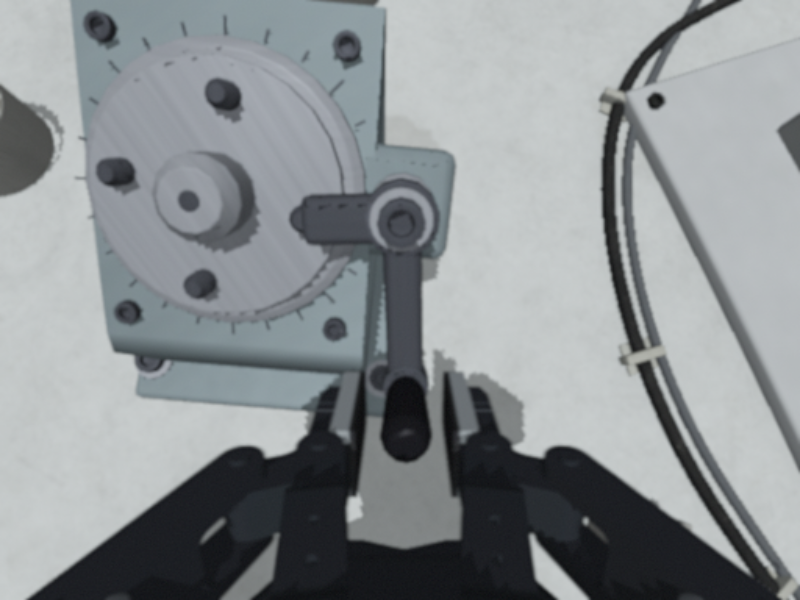

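play_rows([
  [0,0,0,0,0,0,0],
  [0,0,0,0,0,0,0],
  [0,0,0,0,0,0,0],
  [0,0,0,0,0,0,0],
])

```text
time_s: 3.05
tool_pos: [0.5883, 0.2096, 0.1269]
ee_rot: [177.1, -29.9, 70.5]
contact_force: [-0.6, -0.4, 0.7]
grip_width: 0.0139
```

```bash
python3 - <<'E'
from h import *
s=robot.read_state();print(s["grip_width"],s["contact_force"],s["torque"],s["joint_pos"], (s["tool_pos"]-O)@A*1000)
for th in (15,25,35,45,55,65,75,85,95):
    print(th,end=" ");delta(toolR(A,th),knob(th,36))
E
```

```text
0.013893722892022219 [-0.57704845 -0.37065622  0.70104299] [-0.5256817   0.22478453 -0.0076888 ] [-11.99285396  33.51424699  -1.20187471 123.23237041 -81.21589138
  22.74133694  43.38553205] [-59.93335537 -74.15113493  35.89374804]
15 shift [0.0092, -0.0025, 0.0011] rot [-0.037, -0.0786, 0.1511] deg 10.0 t 3.05
25 shift [0.0194, -0.0039, 0.0029] rot [-0.0743, -0.1575, 0.3022] deg 20.0 t 3.05
35 shift [0.0295, -0.0037, 0.0055] rot [-0.1116, -0.2364, 0.4534] deg 30.0 t 3.05
45 shift [0.0393, -0.0018, 0.0088] rot [-0.1489, -0.3153, 0.6046] deg 40.0 t 3.05
55 shift [0.0483, 0.0016, 0.0129] rot [-0.1862, -0.3941, 0.7557] deg 50.0 t 3.05
65 shift [0.0564, 0.0064, 0.0174] rot [-0.2235, -0.473, 0.9069] deg 60.0 t 3.05
75 shift [0.0632, 0.0126, 0.0223] rot [-0.2608, -0.5519, 1.058] deg 70.0 t 3.05
85 shift [0.0687, 0.0199, 0.0274] rot [-0.2982, -0.6308, 1.2092] deg 80.0 t 3.05
95 shift [0.0726, 0.0281, 0.0327] rot [-0.3355, -0.7096, 1.3603] deg 90.0 t 3.05
```

play_rows([
  [0.005,-0.0015,0.0005,-0.018,-0.039,0.075,0],
  [0.0095,-0.0025,0.001,-0.037,-0.079,0.151,0],
  [0.0145,-0.0035,0.002,-0.056,-0.118,0.227,0],
  [0.0195,-0.004,0.003,-0.074,-0.157,0.302,0],
  [0.0245,-0.004,0.004,-0.093,-0.197,0.378,0],
  [0.0295,-0.004,0.0055,-0.112,-0.236,0.453,0],
  [0.0345,-0.003,0.007,-0.13,-0.276,0.529,0],
  [0.039,-0.002,0.009,-0.149,-0.315,0.605,0],
  [0.039,-0.002,0.009,-0.149,-0.315,0.605,0],
])

```text
time_s: 3.8
tool_pos: [0.6285, 0.2079, 0.1361]
ee_rot: [157.7, -20.6, 113.9]
contact_force: [2.3, 2.3, -3.7]
grip_width: 0.014
```

```bash
python3 - <<'E'
from h import *
s=robot.read_state();print(s["grip_width"],s["contact_force"],s["torque"],s["joint_pos"], (s["tool_pos"]-O)@A*1000)
for th in (45,50,55,65,75,85,90,95):
    print(th,end=" ");delta(toolR(A,th),knob(th,36))
p,d=robot.camera("wrist")
cv2.imwrite("pics/w4.png",cv2.resize(p[:,:,::-1],(800,600)))
E
```

```text
0.013952721055128374 [ 2.34517238  2.34217837 -3.65157627] [-0.5615929  -0.08034795 -0.17769194] [ -8.68029281  34.47293717  -4.32402015 117.94844106 -68.87716092
  22.63187132  71.66711411] [ -41.77898994 -111.2318849    35.99336275]
45 shift [-0.001, -0.0002, -0.0003] rot [0.0003, 0.0018, -0.0014] deg 0.1 t 3.8
50 shift [0.0037, 0.0013, 0.0016] rot [-0.0184, -0.0377, 0.0741] deg 4.9 t 3.8
55 shift [0.0081, 0.0032, 0.0037] rot [-0.037, -0.0771, 0.1497] deg 9.9 t 3.8
65 shift [0.0162, 0.0081, 0.0082] rot [-0.0744, -0.156, 0.3008] deg 19.9 t 3.8
75 shift [0.023, 0.0143, 0.0131] rot [-0.1118, -0.235, 0.452] deg 29.9 t 3.8
85 shift [0.0285, 0.0215, 0.0183] rot [-0.1492, -0.3139, 0.6031] deg 39.9 t 3.8
90 shift [0.0306, 0.0255, 0.0209] rot [-0.1678, -0.3533, 0.6786] deg 44.9 t 3.8
95 shift [0.0323, 0.0297, 0.0235] rot [-0.1865, -0.3928, 0.7542] deg 49.9 t 3.8
```

View pics/w4.png

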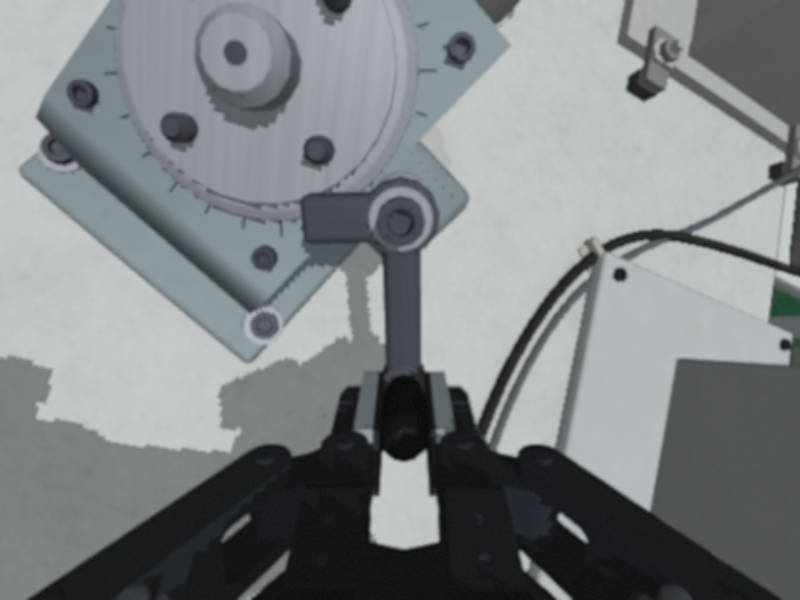

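play_rows([
  [0.0037,0.0013,0.0016,-0.018,-0.038,0.074,0],
  [0.008,0.003,0.0037,-0.037,-0.077,0.15,0],
  [0.0125,0.0055,0.006,-0.056,-0.117,0.225,0],
  [0.0162,0.008,0.008,-0.074,-0.156,0.301,0],
  [0.02,0.011,0.0105,-0.093,-0.196,0.377,0],
  [0.023,0.0143,0.013,-0.112,-0.235,0.452,0],
  [0.026,0.018,0.0157,-0.131,-0.275,0.528,0],
  [0.0285,0.0215,0.018,-0.149,-0.314,0.603,0],
  [0.0315,0.028,0.0225,-0.179,-0.377,0.724,0],
  [0.0315,0.028,0.0225,-0.179,-0.377,0.724,0],
])

```text
time_s: 4.68
tool_pos: [0.6605, 0.2367, 0.159]
ee_rot: [150.0, 1.5, 157.2]
contact_force: [3.0, 3.3, -2.8]
grip_width: 0.0139
```

```bash
python3 - <<'E'
from h import *
s=robot.read_state();print(s["grip_width"],s["contact_force"],s["torque"],s["joint_pos"], (s["tool_pos"]-O)@A*1000)
print((A[:,2]*.06).round(3))
E
```

```text
0.013898000586998992 [ 2.99523117  3.34337089 -2.75821272] [-0.14785121 -0.3740615  -0.25316426] [ -6.54319402  34.5581065  -10.3083916  112.59588237 -52.6922797
  21.4691386  101.26436672] [   3.99624591 -127.87914375   35.98475327]
[-0.013 -0.027  0.052]
```

play_rows([
  [0,0,0,0,0,0,1],
  [0,0,0,0,0,0,1],
  [0,0,0,0,0,0,1],
  [0,0,0,0,0,0,1],
  [0,0,0,0,0,0,1],
  [-0.009,-0.018,0.035,0,0,0,1],
  [-0.017,-0.036,0.07,0,0,0,1],
  [-0.017,-0.036,0.07,0,0,0,1],
])

```text
time_s: 5.35
tool_pos: [0.6466, 0.1966, 0.2348]
ee_rot: [149.8, 2.0, 156.8]
contact_force: [1.2, -0.5, -0.1]
grip_width: 0.0852
```

```bash
python3 - <<'E'
from h import *
z=np.load("pics/top0.npz");d=z["d"];c=cam("top")
yy,xx=np.mgrid[120:240,300:390];px=np.c_[xx.ravel(),yy.ravel()]
P=depthpts(c,px,d)
m=np.array([.496,.0104])
for lo,hi in((.02,.05),(.05,.08),(.08,.12),(.12,.2)):
    Q=P[(P[:,2]>lo)&(P[:,2]<hi)&(np.hypot(*(P[:,:2]-m).T)>.05)]
    if len(Q): print(lo,len(Q),Q.min(0).round(3),Q.max(0).round(3), "nearest",np.hypot(*(Q[:,:2]-m).T).min().round(3), (Q[np.argmin(np.hypot(*(Q[:,:2]-m).T))]-[*m,0]).round(3))
z=np.load("pics/scene0.npz");d=z["d"];c=cam("scene")
yy,xx=np.mgrid[190:300,280:420];px=np.c_[xx.ravel(),yy.ravel()]
P=depthpts(c,px,d)
for lo,hi in((.02,.05),(.05,.08),(.08,.12),(.12,.2)):
    Q=P[(P[:,2]>lo)&(P[:,2]<hi)&(np.hypot(*(P[:,:2]-m).T)>.05)&(np.hypot(*(P[:,:2]-m).T)<.2)]
    if len(Q): print(lo,len(Q),Q.min(0).round(3),Q.max(0).round(3), "nearest",np.hypot(*(Q[:,:2]-m).T).min().round(3), (Q[np.argmin(np.hypot(*(Q[:,:2]-m).T))]-[*m,0]).round(3))
s=robot.read_state()
p,d=robot.camera("wrist");np.savez("pics/w5.npz",p=p,d=d,st=s)
cv2.imwrite("pics/w5.png",cv2.resize(p[:,:,::-1],(800,600)))
crop(np.load("pics/top0.npz")["p"],290,400,120,230,6,"pics/blk.png")
E
```

```text
0.02 520 [ 0.376 -0.13   0.02 ] [0.75  0.095 0.05 ] nearest 0.052 [ 0.052 -0.008  0.022]
0.05 1360 [ 0.541 -0.133  0.05 ] [0.683 0.047 0.08 ] nearest 0.052 [ 0.052 -0.005  0.061]
0.08 1290 [ 0.541 -0.053  0.08 ] [0.681 0.047 0.119] nearest 0.051 [ 0.05  -0.01   0.091]
0.02 1001 [ 0.538 -0.134  0.02 ] [0.674 0.108 0.05 ] nearest 0.05 [ 0.048 -0.013  0.041]
0.05 1878 [ 0.538 -0.134  0.05 ] [0.678 0.048 0.08 ] nearest 0.05 [ 0.048 -0.014  0.064]
0.08 1314 [ 0.537 -0.053  0.08 ] [0.681 0.049 0.118] nearest 0.05 [ 0.048 -0.014  0.093]
```

View pics/w5.png

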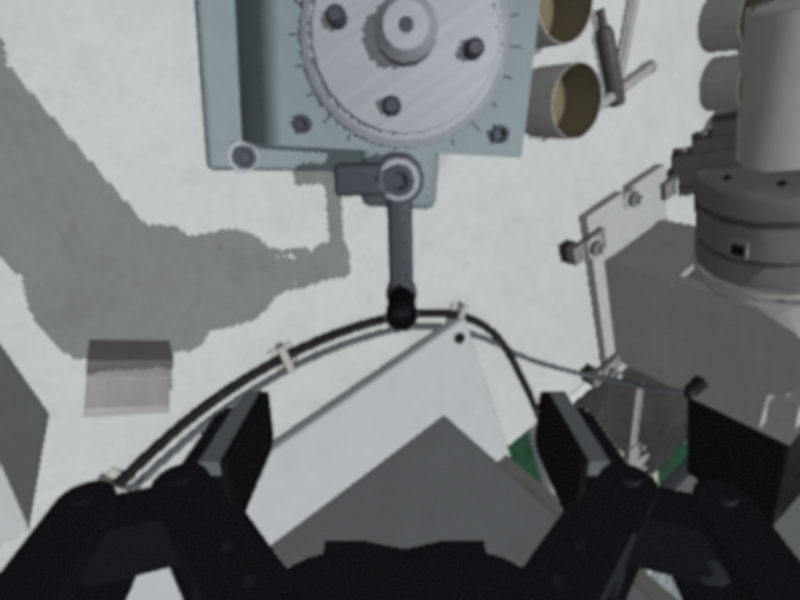

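View pics/blk.png

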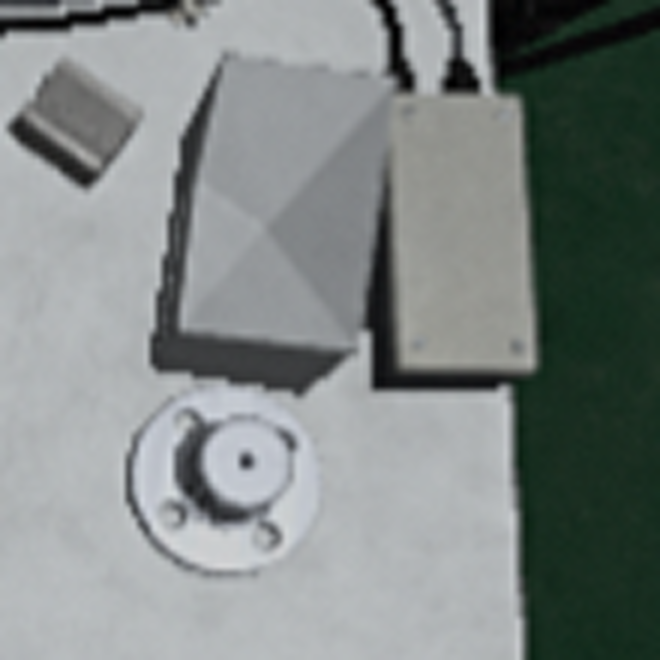

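```bash
cat >> h.py <<'E'
def down(al):
    a=np.radians(al);x=np.array([np.cos(a),np.sin(a),0]);z=np.array([0,0,-1.]);return np.c_[x,np.cross(z,x),z]
E
python3 - <<'E'
from h import *
z=np.load("pics/scene0.npz");d=z["d"];c=cam("scene")
yy,xx=np.mgrid[190:300,280:420];px=np.c_[xx.ravel(),yy.ravel()]
P=depthpts(c,px,d)
Q=P[(P[:,2]>.03)&(P[:,2]<.10)&(P[:,0]<.57)&(P[:,0]>.53)&(P[:,1]<.045)&(P[:,1]>-.045)]
k=np.polyfit(Q[:,1],Q[:,0],1);r=Q[:,0]-np.polyval(k,Q[:,1]);i=abs(r)<.004;k=np.polyfit(Q[i,1],Q[i,0],1);print(k,np.degrees(np.arctan(k[0])),i.sum(),len(Q))
delta(down(180),[.496,.011,.2])
E
```

```text
[4.46607361e-04 5.47903451e-01] 0.025588715168114923 371 875
shift [-0.1498, -0.1871, -0.0328] rot [-0.5122, 0.1377, 0.3843] deg 37.5 t 5.4
```

play_rows([
  [-0.15,-0.188,-0.02,-0.512,0.138,0.384,1],
  [-0.15,-0.188,-0.02,-0.512,0.138,0.384,1],
  [-0.15,-0.188,-0.02,-0.512,0.138,0.384,1],
  [-0.15,-0.188,-0.02,-0.512,0.138,0.384,1],
  [-0.15,-0.188,-0.033,-0.512,0.138,0.384,1],
  [-0.15,-0.188,-0.033,-0.512,0.138,0.384,1],
  [-0.15,-0.188,-0.033,-0.512,0.138,0.384,1],
  [-0.15,-0.188,-0.033,-0.512,0.138,0.384,1],
  [-0.15,-0.188,-0.033,-0.512,0.138,0.384,1],
])

```text
time_s: 6.15
tool_pos: [0.4961, 0.0108, 0.1995]
ee_rot: [179.9, -0.0, 180.0]
contact_force: [0.7, 0.0, -0.0]
grip_width: 0.0854
```

```bash
python3 - <<'E'
from h import *
s=robot.read_state();print(s["joint_pos"])
p,d=robot.camera("wrist");np.savez("pics/w6.npz",p=p,d=d,st=s)
cv2.imwrite("pics/w6.png",cv2.resize(p[:,:,::-1],(800,600)))
E
```

```text
[-17.43241631  21.40565224  14.09603708 123.77001511  -8.84288372
  35.73923613  92.90693136]
```

View pics/w6.png

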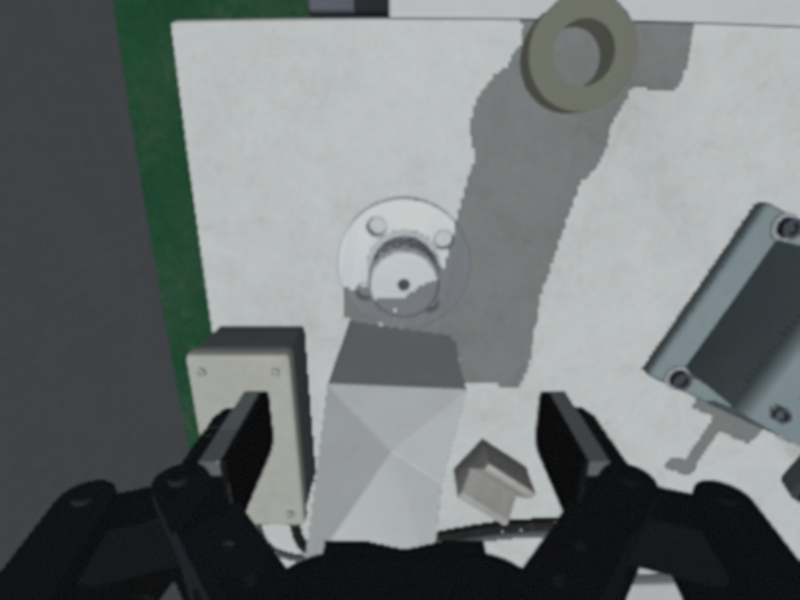

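```bash
python3 - <<'E'
from h import *
z=np.load("pics/w6.npz",allow_pickle=True);st=z["st"].item();c=cam("wrist",st)
f=lambda u,v:((u+.5)*.64-.5,(v+.5)*.64-.5)
pl=lambda L,h:onplane(c,[f(*q) for q in L],[0,0,h],[0,0,1])
m=pl([(403,285)],.057)[0];print("mandrel",m)
H=pl([(376,226),(443,238),(362,292),(433,303)],.012);print(H.mean(0)[:2],np.hypot(*(H-m)[:,:2].T).round(4),(np.degrees(np.arctan2((H-m)[:,1],(H-m)[:,0]))%90).round(1))
d=H[3]-H[0];e=H[2]-H[1];print(np.degrees(np.arctan2(d[1],d[0]))%90,np.degrees(np.arctan2(e[1],e[0]))%90)
print(pl([(345,318),(460,335)],0),pl([(330,382),(465,387)],.09))
crop(z["p"],195,325,110,260,4,"pics/w6c.png")
E
```

```text
mandrel [0.4976902  0.00986453 0.057     ]
[0.49687721 0.01016718] [0.0347 0.0348 0.0355 0.0352] [32.9 36.5 32.5 38.6]
35.750161583579334 34.50136483379968
[[ 0.54167823 -0.03489162  0.        ]
 [ 0.55584891  0.05428201  0.        ]] [[ 0.54766244 -0.0333392   0.09      ]
 [ 0.55097154  0.04677835  0.09      ]]
```

View pics/w6c.png

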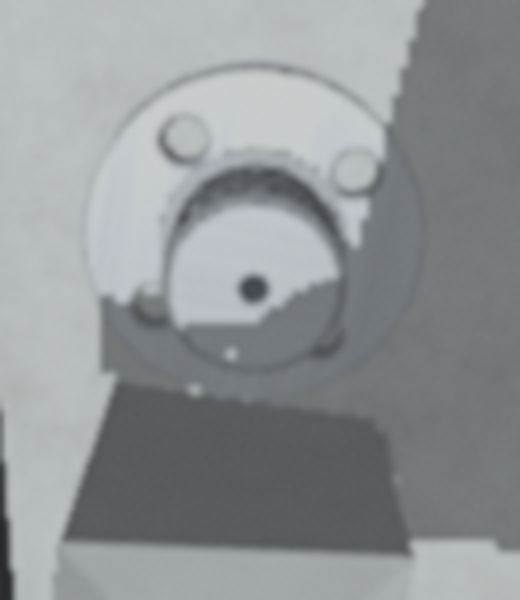

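```bash
python3 - <<'E'
from h import *
z=np.load("pics/w6.npz",allow_pickle=True);st=z["st"].item();c=cam("wrist",st)
f=lambda u,v:((u+.5)/4-.5+195,(v+.5)/4-.5+110)
H=onplane(c,[f(185,138),f(355,171)],[0,0,.012],[0,0,1]);e=H[1]-H[0];print(np.degrees(np.arctan2(e[1],e[0]))-45,np.linalg.norm(e))
delta(down(177),[.497,.0101,.025])
E
```

```text
33.97725692701199 0.047295335455932494
shift [0.0003, -0.001, -0.1747] rot [-0.0009, 0.0007, -0.0528] deg 3.0 t 6.2
```

play_rows([
  [0.0005,-0.001,-0.04,0,0,-0.053,1],
  [0.0005,-0.001,-0.08,0,0,-0.053,1],
  [0.0005,-0.001,-0.12,0,0,-0.053,1],
  [0.0005,-0.001,-0.15,0,0,-0.053,1],
  [0.0005,-0.001,-0.1745,0,0,-0.053,1],
  [0.0005,-0.001,-0.1745,0,0,-0.053,1],
])

```text
time_s: 6.7
tool_pos: [0.4959, 0.011, 0.0211]
ee_rot: [179.9, -0.3, 177.0]
contact_force: [-0.0, 0.0, 0.3]
grip_width: 0.0859
```

```bash
python3 - <<'E'
from h import *
s=robot.read_state();print(s["joint_pos"],s["contact_force"])
p,d=robot.camera("wrist");np.savez("pics/w7.npz",p=p,d=d,st=s)
cv2.imwrite("pics/w7.png",cv2.resize(p[:,:,::-1],(800,600)))
delta(down(177),[.497,.0101,.025])
E
```

```text
[-10.41462167  39.76452069   5.44403529 128.37290748 -16.53039249
  12.8242323   96.95690698] [-0.0389781   0.01271467  0.27947349]
shift [0.0002, -0.0007, 0.0018] rot [-0.0018, -0.0033, -0.0001] deg 0.2 t 6.75
```

View pics/w7.png

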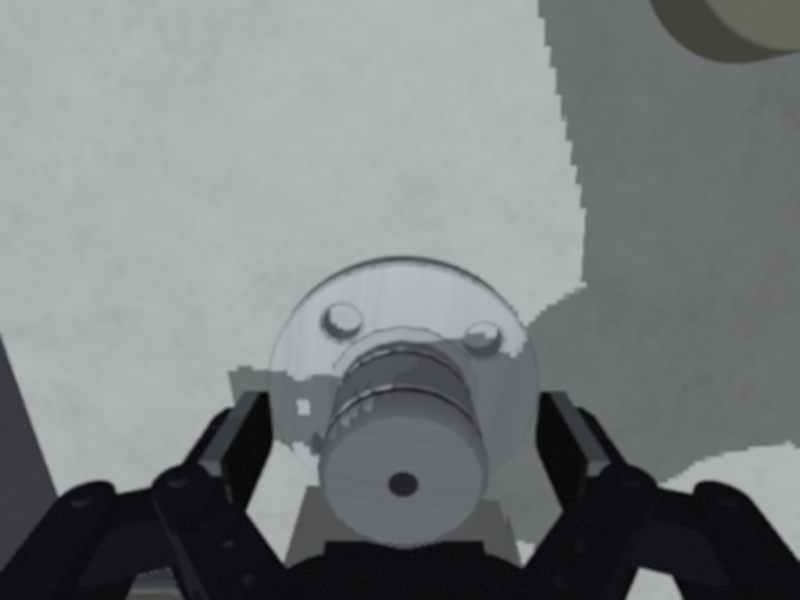

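```bash
python3 - <<'E'
from h import *
z=np.load("pics/w7.npz",allow_pickle=True);st=z["st"].item();c=cam("wrist",st)
f=lambda u,v:((u+.5)*.64-.5,(v+.5)*.64-.5)
H=onplane(c,[f(343,320),f(484,337)],[0,0,.012],[0,0,1]);e=H[1]-H[0];print(np.degrees(np.arctan2(e[1],e[0]))-45,np.linalg.norm(e))
print(onplane(c,[f(403,485)],[0,0,.057],[0,0,1]))
E
```

```text
34.64941355829684 0.047742144375684546
[[0.49807246 0.01011399 0.057     ]]
```

play_rows([
  [0.0005,-0.001,0.002,0,-0.003,0,1],
  [0.0005,-0.001,0.002,0,-0.003,0,0.3],
  [0.0005,-0.001,0.002,0,-0.003,0,0],
  [0.0005,-0.001,0.002,0,-0.003,0,0],
  [0.0005,-0.001,0.002,0,-0.003,0,0],
  [0.0005,-0.001,0.002,0,-0.003,0,0],
  [0.0005,-0.001,0.002,0,-0.003,0,0],
  [0.0005,-0.001,0.002,0,-0.003,0,0],
])

```text
time_s: 7.42
tool_pos: [0.4983, 0.0102, 0.0268]
ee_rot: [179.9, 0.1, 177.0]
contact_force: [-1.7, 0.2, 8.4]
grip_width: 0.0448
```

```bash
python3 - <<'E'
from h import *
s=robot.read_state();print(s["joint_pos"],s["contact_force"],s["tool_pos"],s["ee_rot"],s["grip_width"])
E
```

```text
[-10.42953244  39.11350729   5.61687279 128.35365829 -16.47899406
  13.02346333  97.01487404] [-1.69178551  0.20158737  8.41155083] [0.49828123 0.01019602 0.02683835] [1.79851074e+02 1.40049868e-01 1.77013445e+02] 0.04478442932248043
```

play_rows([
  [0,0,0.02,0,0,0,0],
  [-0.003,0,0.06,0,0,0,0],
  [-0.006,0,0.1,0,0,0,0],
  [-0.01,0,0.14,0,0,0,0],
  [-0.01,0,0.18,0,0,0,0],
  [-0.01,0,0.21,0,0,0,0],
  [-0.01,0,0.21,0,0,0,0],
])

```text
time_s: 8.0
tool_pos: [0.4916, 0.0102, 0.243]
ee_rot: [179.7, 0.9, 177.0]
contact_force: [0.5, 0.5, -3.3]
grip_width: 0.0442
```

```bash
python3 - <<'E'
from h import *
s=robot.read_state();print(s["joint_pos"],s["contact_force"],s["torque"],s["tool_pos"],s["ee_rot"],s["grip_width"])
p,d=robot.camera("wrist");np.savez("pics/w8.npz",p=p,d=d,st=s)
cv2.imwrite("pics/w8.png",cv2.resize(p[:,:,::-1],(800,600)))
delta(toolR(A,43.8),hp(0,0,110))
E
```

```text
[-20.49265461  17.11377472  17.58093962 122.61726616  -8.21535209
  40.42592143  89.54938067] [ 0.46879846  0.48324687 -3.25401011] [ 0.025402   -0.16752358  0.01785048] [0.4916023  0.01021792 0.24296898] [179.68101462   0.85522811 177.00100331] 0.044239764856318885
shift [0.0376, 0.2443, -0.019] rot [0.5512, 0.0979, -1.1641] deg 74.0 t 8.05
```

View pics/w8.png

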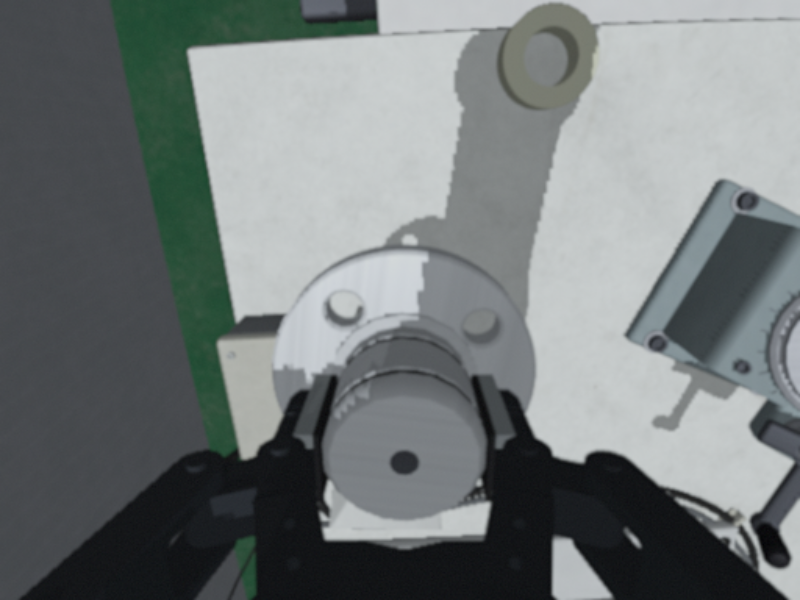

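```bash
python3 - <<'E'
from h import *
def an(f,L,M,e):
    z=np.load(f,allow_pickle=True);st=z["st"].item();c=cam("wrist",st)
    R=Ro.from_euler("xyz",st["ee_rot"],degrees=True).as_matrix();t=st["tool_pos"]
    g=lambda u,v:((u+.5)*.64-.5,(v+.5)*.64-.5)
    T=lambda P:(P-t)@R
    H=T(onplane(c,[g(*q) for q in L],t+R[:,2]*(e-.012),R[:,2]));m=T(onplane(c,[g(*M)],t+R[:,2]*(e-.057),R[:,2]))
    v=H[1]-H[0];print(H.round(4),m.round(4),np.linalg.norm(v),"phase(toolframe)",np.degrees(np.arctan2(v[1],v[0]))-45)
an("pics/w7.npz",[(343,320),(484,337)],(403,485),.0211)
an("pics/w8.npz",[(345,307),(481,323)],(404,462),.0268)
z=np.load("pics/w8.npz",allow_pickle=True);crop(z["p"],165,355,140,330,4,"pics/w8c.png")
E
```

```text
[[ 0.0269 -0.0208  0.0091]
 [ 0.0208  0.0265  0.0091]] [[-0.002  -0.0007 -0.0359]] 0.04768779406416536 phase(toolframe) 52.35458291310488
[[ 0.0295 -0.0207  0.0148]
 [ 0.0236  0.0262  0.0148]] [[ 0.0008 -0.0005 -0.0302]] 0.047294292727421756 phase(toolframe) 52.102104851430084
```

View pics/w8c.png

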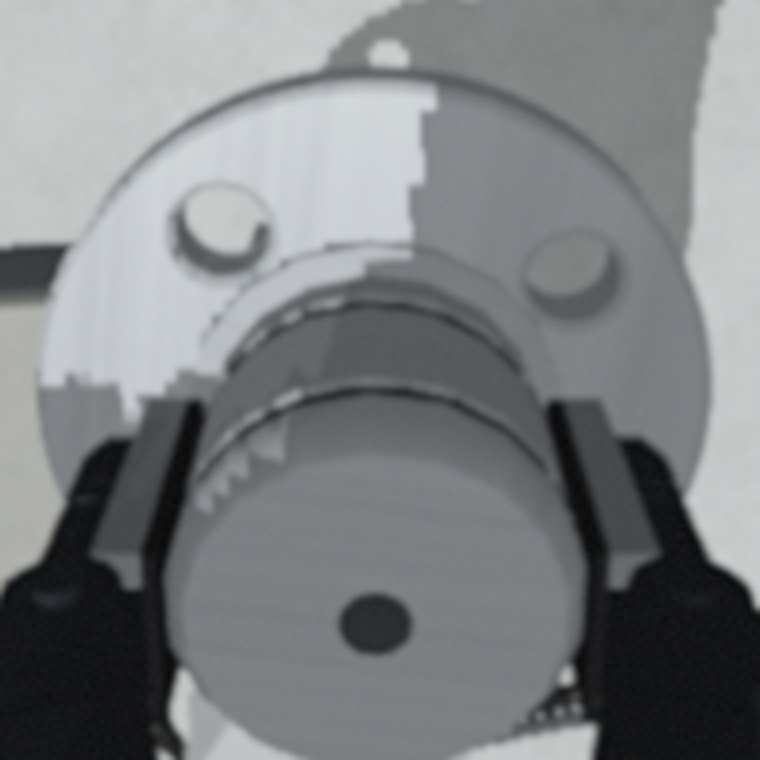

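```bash
cat >> h.py <<'E'
def seat(h,b=43.5,ox=1.2,dx=0,dy=0):
    R=toolR(A,b); return R,hp(dx,dy,h)-R[:,0]*ox/1000
E
python3 - <<'E'
from h import *
delta(*seat(112))
E
```

```text
shift [0.0376, 0.2423, -0.0177] rot [0.5513, 0.0994, -1.1692] deg 74.3 t 8.05
```

play_rows([
  [0.018,0.121,0.01,0.276,0.05,-0.585,0],
  [0.018,0.121,0.01,0.276,0.05,-0.585,0],
  [0.018,0.121,0.01,0.276,0.05,-0.585,0],
  [0.018,0.121,0.01,0.276,0.05,-0.585,0],
  [0.018,0.121,0.01,0.276,0.05,-0.585,0],
  [0.038,0.242,-0.018,0.551,0.099,-1.169,0],
  [0.038,0.242,-0.018,0.551,0.099,-1.169,0],
  [0.038,0.242,-0.018,0.551,0.099,-1.169,0],
  [0.038,0.242,-0.018,0.551,0.099,-1.169,0],
  [0.038,0.242,-0.018,0.551,0.099,-1.169,0],
])

```text
time_s: 8.88
tool_pos: [0.5253, 0.2551, 0.2187]
ee_rot: [158.9, -20.3, 114.5]
contact_force: [-0.2, -0.2, -3.5]
grip_width: 0.0447
```

```bash
python3 - <<'E'
from h import *
s=robot.read_state();print(s["joint_pos"],s["contact_force"],s["grip_width"])
delta(*seat(112))
E
```

```text
[-24.02829039  21.83893351   5.21114037 125.88379679 -64.31783192
  25.27264504  58.98334483] [-0.22344832 -0.24984554 -3.45137135] 0.0447330163329719
shift [0.0023, -0.0023, 0.0037] rot [0.0199, -0.0023, -0.0424] deg 2.7 t 8.8833
```

play_rows([
  [0.0023,-0.0023,0.0037,0.02,-0.002,-0.042,0],
  [0.0023,-0.0023,0.0037,0.02,-0.002,-0.042,0],
  [0.0023,-0.0023,0.0037,0.02,-0.002,-0.042,0],
])

```text
time_s: 9.13
tool_pos: [0.5257, 0.2517, 0.2201]
ee_rot: [158.6, -21.2, 112.3]
contact_force: [0.1, 0.2, -4.1]
grip_width: 0.0448
```

```bash
python3 - <<'E'
from h import *
s=robot.read_state();print(s["contact_force"],s["torque"],s["grip_width"])
delta(*seat(112))
for n in("scene","top","wrist"):
    p,d=robot.camera(n);np.savez(f"pics/{n}9.npz",p=p,d=d,st=s)
    if n=="wrist": cv2.imwrite("pics/w9.png",cv2.resize(p[:,:,::-1],(800,600)))
    if n=="scene": crop(p,180,310,110,240,6,"pics/s9.png")
    if n=="top": crop(p,170,300,120,230,6,"pics/t9.png")
E
```

```text
[ 0.08062874  0.15399047 -4.11808145] [-0.81401251  0.45287947 -0.04052786] 0.044752067003057436
shift [0.0018, 0.001, 0.0022] rot [0.0026, -0.0044, -0.0011] deg 0.3 t 9.1333
```

View pics/w9.png

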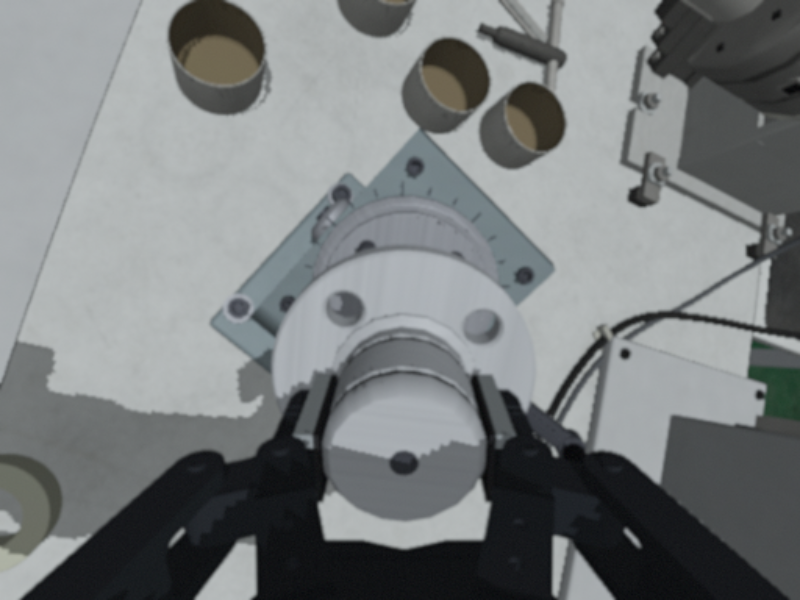

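View pics/s9.png

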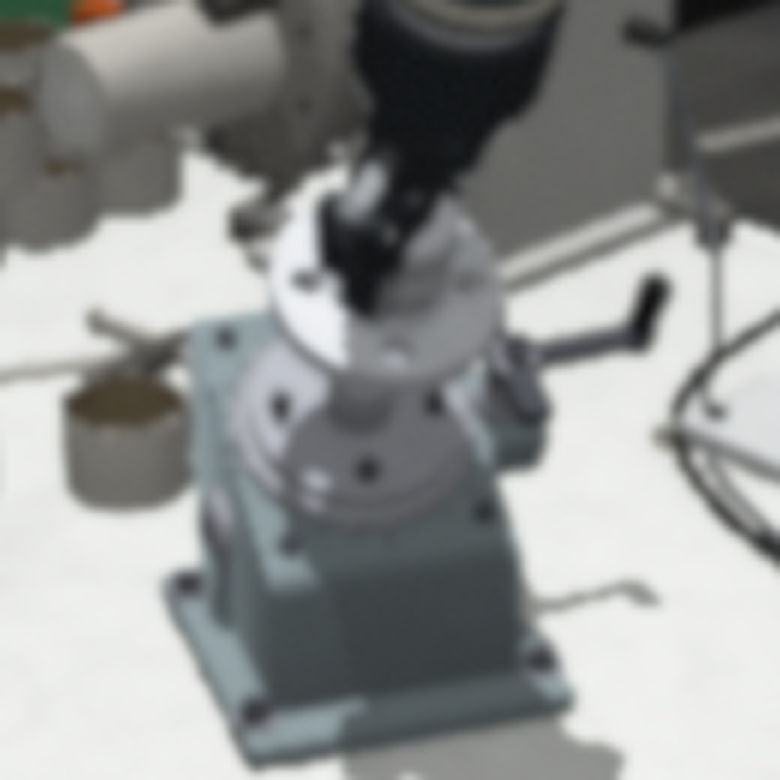

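View pics/t9.png

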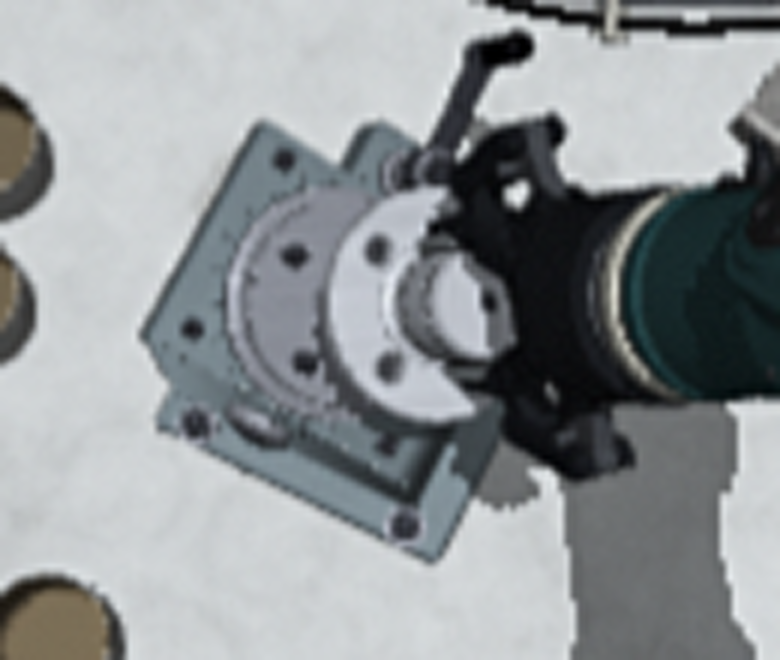

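```bash
python3 - <<'E'
from h import *
for h in(80,53): delta(*seat(h))
E
```

```text
shift [0.0068, 0.0145, -0.0273] rot [0.0009, -0.0006, -0.0012] deg 0.1 t 9.2833
shift [0.0125, 0.0267, -0.0507] rot [0.0009, -0.0006, -0.0012] deg 0.1 t 9.2833
```

play_rows([
  [0.0035,0.0072,-0.0137,0.001,-0.001,-0.001,0],
  [0.007,0.0145,-0.0273,0.001,-0.001,-0.001,0],
  [0.0097,0.0205,-0.039,0.001,-0.001,-0.001,0],
  [0.0125,0.0267,-0.0507,0.001,-0.001,-0.001,0],
  [0.0125,0.0267,-0.0507,0.001,-0.001,-0.001,0],
  [0.0125,0.0267,-0.0507,0.001,-0.001,-0.001,0],
])

```text
time_s: 9.78
tool_pos: [0.5402, 0.2796, 0.1707]
ee_rot: [158.4, -21.3, 112.4]
contact_force: [-0.5, 0.1, -3.2]
grip_width: 0.0447
```

```bash
python3 - <<'E'
from h import *
s=robot.read_state();print(s["contact_force"],s["torque"],s["grip_width"],(s["tool_pos"]-O)@A*1000)
for h in(53,45,37): delta(*seat(h))
for n in("scene","top"):
    p,d=robot.camera(n)
    if n=="scene": crop(p,180,310,110,240,6,"pics/s10.png")
    if n=="top": crop(p,170,300,120,230,6,"pics/t10.png")
E
```

```text
[-0.45670718  0.10088839 -3.18912572] [-0.85541668  0.42727366 -0.00283289] 0.0447334989257367 [-1.00956907 -0.80049417 52.4772186 ]
shift [-0.0, -0.0001, 0.0005] rot [0.0003, -0.0003, -0.0008] deg 0.1 t 9.7833
shift [0.0017, 0.0035, -0.0064] rot [0.0003, -0.0003, -0.0008] deg 0.1 t 9.7833
shift [0.0034, 0.0071, -0.0133] rot [0.0003, -0.0003, -0.0008] deg 0.1 t 9.7833
```

View pics/s10.png

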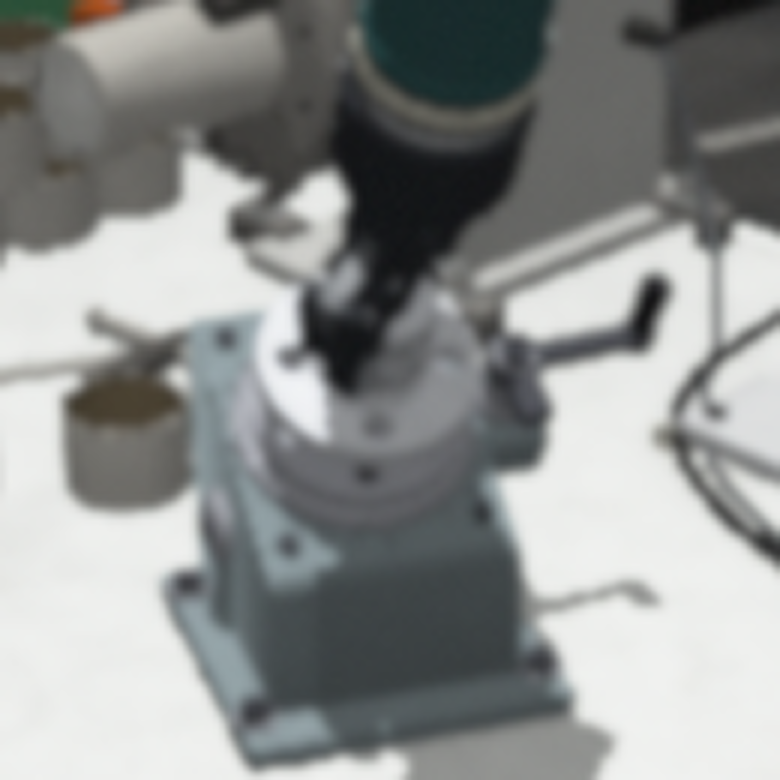

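View pics/t10.png

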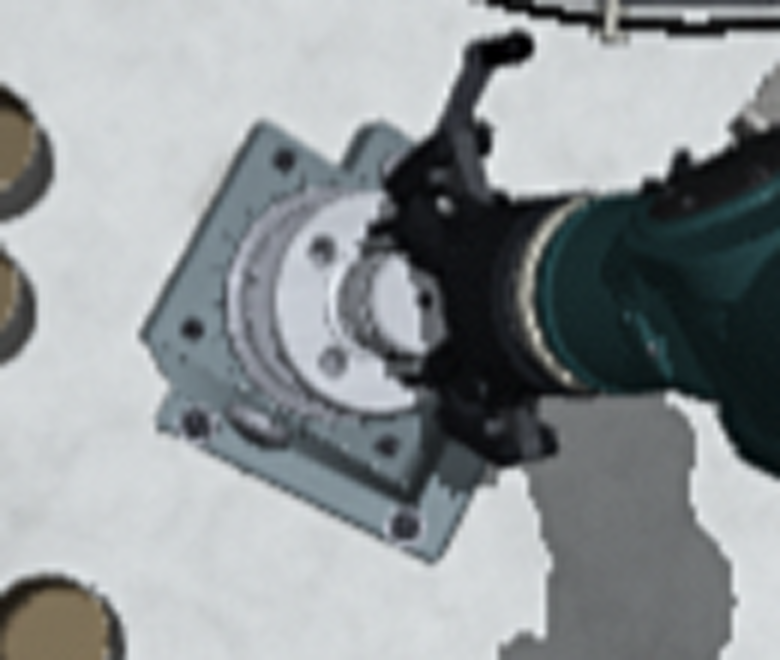

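play_rows([
  [0.0009,0.0018,-0.0032,0,0,0,0],
  [0.0017,0.0035,-0.0064,0,0,0,0],
  [0.0025,0.0052,-0.0098,0,0,0,0],
  [0.0032,0.0067,-0.0125,0,0,0,0],
  [0.0032,0.0067,-0.0125,0,0,0,0],
])

```text
time_s: 10.3
tool_pos: [0.5435, 0.286, 0.1586]
ee_rot: [158.3, -21.2, 112.3]
contact_force: [0.2, 0.4, -4.9]
grip_width: 0.045
```

```bash
python3 - <<'E'
from h import *
s=robot.read_state();print(s["contact_force"],s["torque"],s["grip_width"],(s["tool_pos"]-O)@A*1000,"Fh",A.T@s["contact_force"])
for h in(38,33,28): delta(*seat(h))
p,d=robot.camera("wrist");cv2.imwrite("pics/w11.png",cv2.resize(p[:,:,::-1],(800,600)))
E
```

```text
[ 0.16376171  0.44553838 -4.89104393] [-0.8651969  0.4192658  0.0624592] 0.04499273423707904 [-0.81111642 -1.02998642 38.36334413] Fh [-2.03607526  0.04235023 -4.47216246]
shift [-0.0001, 0.0002, -0.0003] rot [0.0002, 0.0005, -0.0001] deg 0.0 t 10.3
shift [0.0009, 0.0025, -0.0047] rot [0.0002, 0.0005, -0.0001] deg 0.0 t 10.3
shift [0.002, 0.0047, -0.009] rot [0.0002, 0.0005, -0.0001] deg 0.0 t 10.3
```

View pics/w11.png

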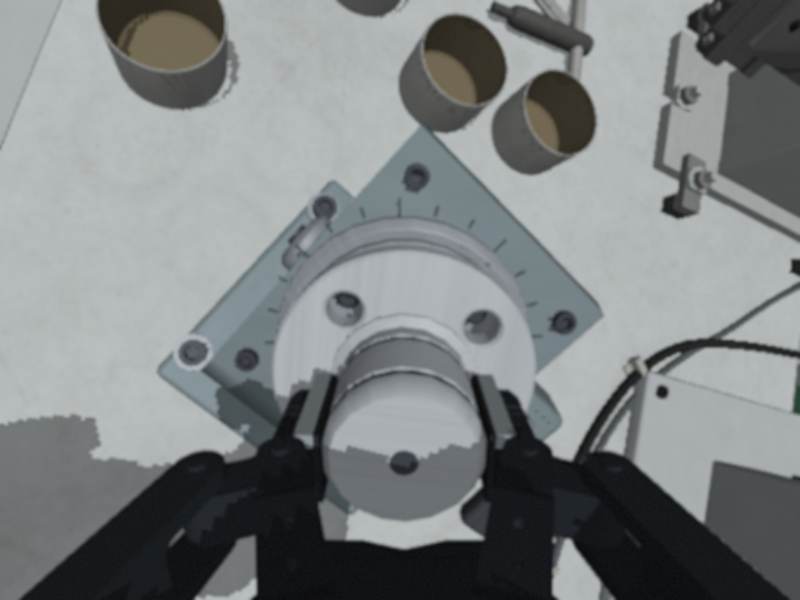

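play_rows([
  [0.0005,0.0013,-0.0025,0,0,0,0],
  [0.001,0.0025,-0.0047,0,0,0,0],
  [0.0015,0.0036,-0.007,0,0,0,0],
  [0.002,0.0047,-0.009,0,0,0,0],
  [0.002,0.0047,-0.009,0,0,0,0],
])

```text
time_s: 10.77
tool_pos: [0.5457, 0.2908, 0.1493]
ee_rot: [158.3, -21.3, 112.3]
contact_force: [-0.2, -0.5, -3.6]
grip_width: 0.0448
```

```bash
python3 - <<'E'
from h import *
s=robot.read_state();print(s["contact_force"],s["torque"],s["grip_width"],(s["tool_pos"]-O)@A*1000,"Fh",A.T@s["contact_force"])
for h in(28,26,24): delta(*seat(h))
p,d=robot.camera("wrist");crop(p,165,355,100,290,4,"pics/w12.png")
E
```

```text
[-0.22051384 -0.46785578 -3.58454687] [-0.86347504  0.37109318 -0.00313444] 0.044756520810879594 [-0.91671629 -0.96982774 27.71283632] Fh [-2.24019786e+00 -5.79133978e-04 -2.84569936e+00]
shift [-0.0002, -0.0, 0.0003] rot [0.0001, 0.0001, 0.0001] deg 0.0 t 10.7667
shift [0.0003, 0.0009, -0.0015] rot [0.0001, 0.0001, 0.0001] deg 0.0 t 10.7667
shift [0.0007, 0.0018, -0.0032] rot [0.0001, 0.0001, 0.0001] deg 0.0 t 10.7667
```

View pics/w12.png

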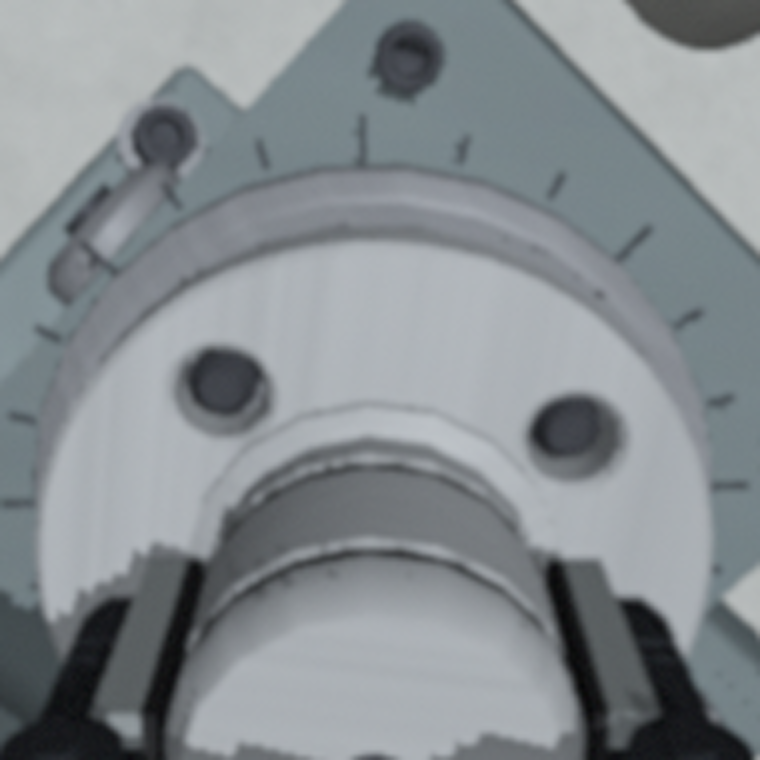

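play_rows([
  [0.0002,0.0005,-0.001,0,0,0,0],
  [0.0004,0.0011,-0.002,0,0,0,0],
  [0.0006,0.0016,-0.003,0,0,0,0],
  [0.0006,0.0016,-0.003,0,0,0,0],
])

```text
time_s: 11.15
tool_pos: [0.5462, 0.2915, 0.1479]
ee_rot: [158.2, -21.3, 112.3]
contact_force: [-5.9, -6.4, 8.4]
grip_width: 0.0452
```

```bash
python3 - <<'E'
from h import *
s=robot.read_state();print(s["contact_force"],s["torque"],s["grip_width"],(s["tool_pos"]-O)@A*1000,"Fh",A.T@s["contact_force"])
E
```

```text
[-5.94760908 -6.36833753  8.36312648] [-0.71269749  0.64551024  0.16988933] 0.04520532145268891 [-0.91198728 -1.07228404 26.03255626] Fh [-3.00580705  2.65557046 11.39231016]
```

play_rows([
  [0.0004,0.0008,-0.0016,0,0,0,0],
  [0.0004,0.0008,-0.0016,0,0,0,0],
])

```text
time_s: 11.32
tool_pos: [0.5462, 0.2915, 0.1479]
ee_rot: [158.1, -21.3, 112.3]
contact_force: [-7.3, -6.6, 12.3]
grip_width: 0.0449
```

```bash
python3 - <<'E'
from h import *
s=robot.read_state();print(s["torque"],s["grip_width"],(s["tool_pos"]-O)@A*1000,"Fh",A.T@s["contact_force"])
for n in("scene","wrist"):
    p,d=robot.camera(n)
    if n=="scene": crop(p,180,310,110,240,6,"pics/s13.png")
    else: crop(p,165,355,100,290,4,"pics/w13.png")
E
```

```text
[-0.83382694  0.92262842  0.34172681] 0.044876535735206 [-0.8959341  -1.04556994 25.99023832] Fh [-1.73842859  3.76011898 15.24469109]
```

View pics/s13.png

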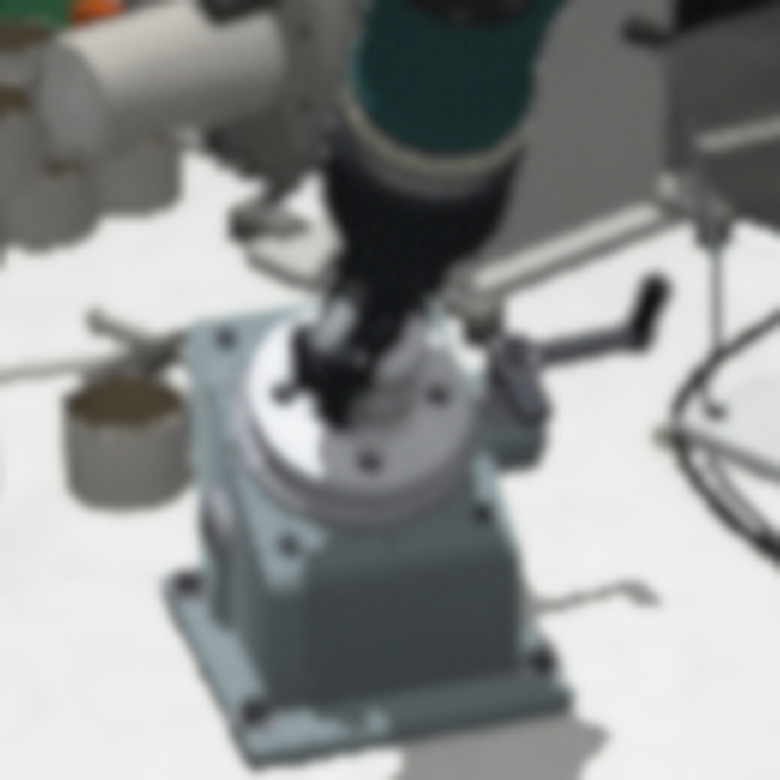

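View pics/w13.png

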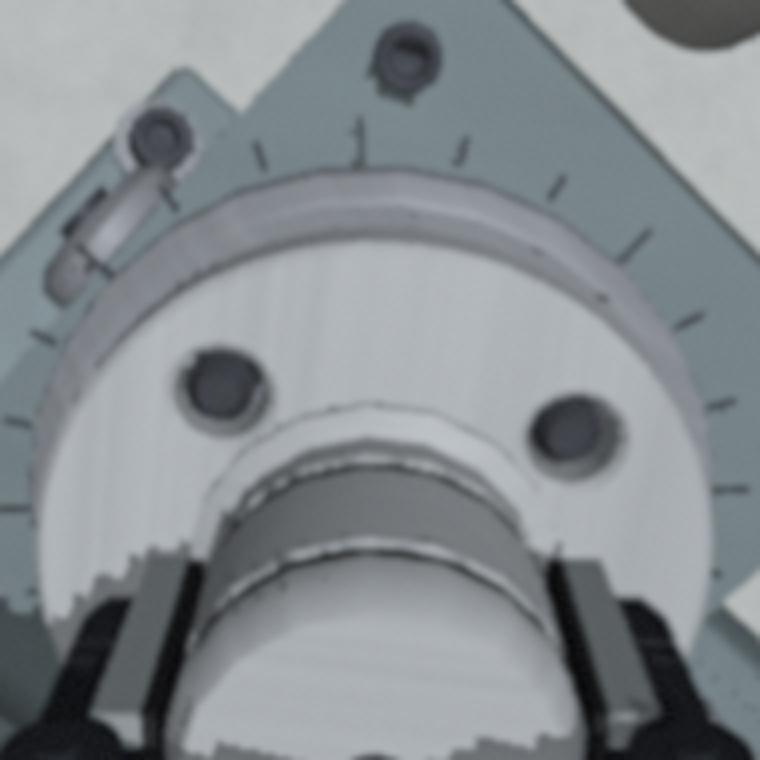

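play_rows([
  [0,0,0,0,0,0,0.8],
  [0,0,0,0,0,0,0.8],
  [0,0,0,0,0,0,0.8],
  [0,0,0,0,0,0,0.8],
  [-0.002,-0.0045,0.009,0,0,0,0.8],
  [-0.0085,-0.018,0.035,0,0,0,0.8],
  [-0.0171,-0.036,0.069,0,0,0,0.8],
  [-0.0225,-0.047,0.091,0,0,0,1],
  [-0.0225,-0.047,0.091,0,0,0,1],
])

```text
time_s: 12.17
tool_pos: [0.5256, 0.2427, 0.2432]
ee_rot: [157.7, -21.2, 112.3]
contact_force: [0.6, -0.3, 0.6]
grip_width: 0.0855
```

```bash
python3 - <<'E'
from h import *
s=robot.read_state();print(s["grip_width"],(s["tool_pos"]-O)@A*1000,"Fh",A.T@s["contact_force"],s["joint_pos"])
for n in("scene","wrist"):
    p,d=robot.camera(n)
    if n=="scene": crop(p,180,310,110,240,6,"pics/s14.png");np.savez("pics/s14.npz",p=p,d=d)
    else: cv2.imwrite("pics/w14.png",cv2.resize(p[:,:,::-1],(800,600)));np.savez("pics/w14.npz",p=p,d=d,st=s)
c=cam("wrist",s)
yy,xx=np.mgrid[0:384,0:512];P=(depthpts(c,np.c_[xx.ravel(),yy.ravel()],d)-O)@A*1000
r=np.hypot(P[:,0],P[:,1]);i=(r>29)&(r<46)&(abs(P[:,2]-12)<6)
Q=P[i];k=np.linalg.lstsq(np.c_[Q[:,:2],np.ones(len(Q))],Q[:,2],rcond=None)[0];print("flange plane",k,len(Q),np.median(Q[:,2]))
E
```

```text
0.08545737553068207 [  0.95671019  -3.31761661 135.02422259] Fh [ 0.26465658 -0.71995816  0.54656493] [-21.08092681  19.04176916   3.18398511 126.28265274 -62.54792286
  25.19738435  55.49538426]
flange plane [ 4.09645856e-03 -5.23965882e-05  1.37624796e+01] 3803 13.967136954449092
```

View pics/w14.png

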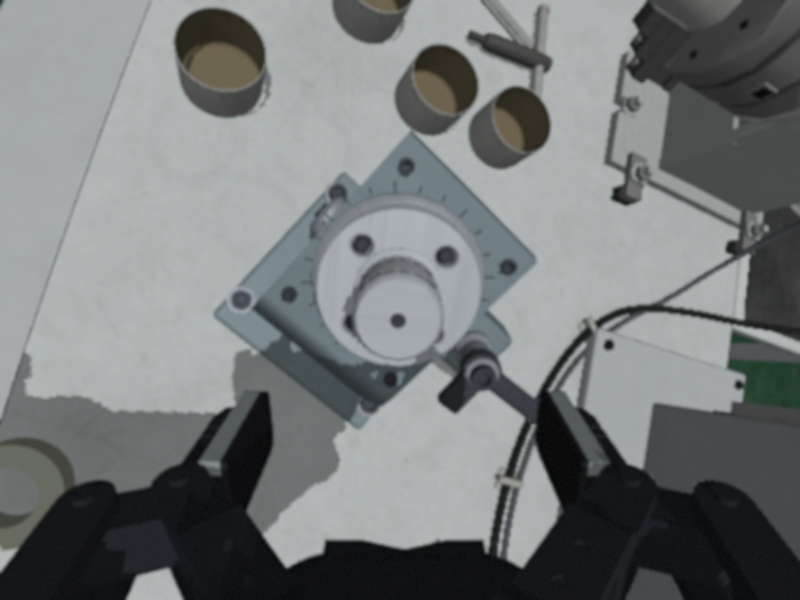

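View pics/s14.png

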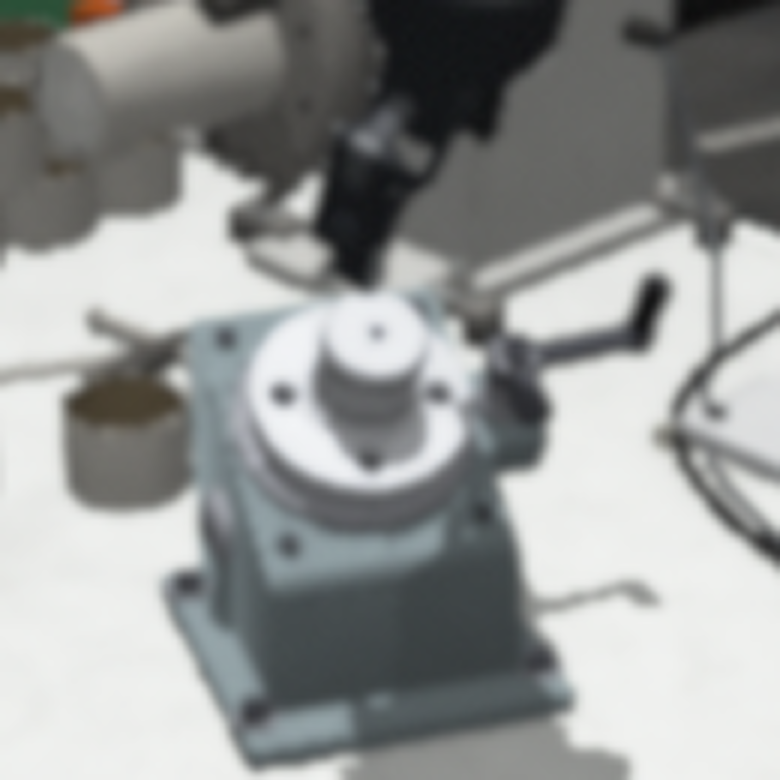

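```bash
python3 - <<'E'
from h import *
s=robot.read_state();c=cam("wrist",s)
z=np.load("pics/s14.npz");cs=cam("scene")
for th in(88,93,97): print(th,(proj(cs,[knob(th,59)])-[180,110]).round(1)*6)
delta(toolR(A,105),knob(93,105));delta(toolR(A,105),knob(93,36))
E
```

```text
88 [[665.4 286.2]]
93 [[661.2 276.6]]
97 [[657.6 268.8]]
shift [0.1213, -0.0401, -0.0217] rot [-0.2348, -0.4821, 0.9289] deg 61.5 t 12.2667
shift [0.136, -0.0089, -0.0814] rot [-0.2348, -0.4821, 0.9289] deg 61.5 t 12.2667
```

play_rows([
  [0.03,-0.01,0,-0.235,-0.482,0.929,1],
  [0.06,-0.02,0,-0.235,-0.482,0.929,1],
  [0.09,-0.03,-0.01,-0.235,-0.482,0.929,1],
  [0.1213,-0.04,-0.0217,-0.235,-0.482,0.929,1],
  [0.1213,-0.04,-0.0217,-0.235,-0.482,0.929,1],
  [0.1213,-0.04,-0.0217,-0.235,-0.482,0.929,1],
  [0.1213,-0.04,-0.0217,-0.235,-0.482,0.929,1],
  [0.1213,-0.04,-0.0217,-0.235,-0.482,0.929,1],
  [0.1213,-0.04,-0.0217,-0.235,-0.482,0.929,1],
  [0.1213,-0.04,-0.0217,-0.235,-0.482,0.929,1],
])

```text
time_s: 13.1
tool_pos: [0.645, 0.2059, 0.2163]
ee_rot: [150.8, 7.3, 167.9]
contact_force: [-0.6, 0.1, 0.6]
grip_width: 0.0855
```

```bash
python3 - <<'E'
from h import *
s=robot.read_state();print(s["joint_pos"])
delta(toolR(A,105),knob(93,105));delta(toolR(A,105),knob(93,36))
p,d=robot.camera("wrist");cv2.imwrite("pics/w15.png",cv2.resize(p[:,:,::-1],(800,600)))
c=cam("wrist",s);print((proj(c,[knob(93,59)])/.64))
E
```

```text
[ -5.76289419  28.66011398  -7.48972817 113.14865094 -47.40554182
  27.76602461 108.57841232]
shift [0.0005, -0.0011, 0.002] rot [-0.0009, -0.0025, -0.0023] deg 0.2 t 13.1
shift [0.0152, 0.0301, -0.0578] rot [-0.0009, -0.0025, -0.0023] deg 0.2 t 13.1
[[403.74610602 351.39553667]]
```

View pics/w15.png

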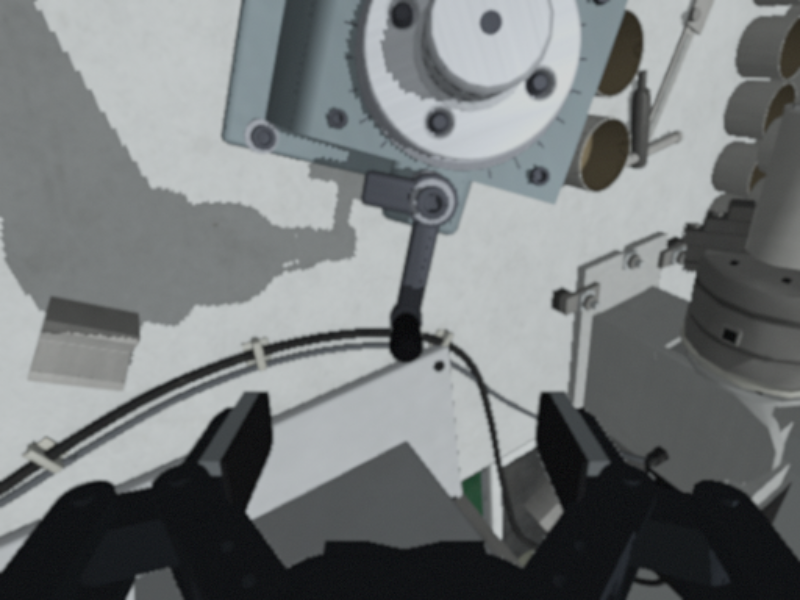

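Knob is centred between the fingers at (405,345). Descend and grip.

play_rows([
  [0.0075,0.015,-0.029,0,0,0,1],
  [0.015,0.03,-0.0575,0,0,0,1],
  [0.015,0.03,-0.0575,0,0,0,0.4],
  [0.015,0.03,-0.0575,0,0,0,0],
  [0.015,0.03,-0.0575,0,0,0,0],
  [0.015,0.03,-0.0575,0,0,0,0],
  [0.015,0.03,-0.0575,0,0,0,0],
  [0.015,0.03,-0.0575,0,0,0,0],
  [0.015,0.03,-0.0575,0,0,0,0],
  [0.015,0.03,-0.0575,0,0,0,0],
])

```text
time_s: 13.98
tool_pos: [0.6607, 0.2351, 0.1607]
ee_rot: [150.8, 7.3, 167.7]
contact_force: [-2.4, -2.5, 7.4]
grip_width: 0.0143
```

```bash
python3 - <<'E'
from h import *
s=robot.read_state();q=(s["tool_pos"]-O)@A*1000;print(s["grip_width"],s["joint_pos"],q,"Fh",A.T@s["contact_force"]);th=np.degrees(np.arctan2(-(q[1]+68),-q[0]));print(th,np.hypot(q[0],q[1]+68))
for t in (82,76,70,64,58,52,46): delta(toolR(A,t+12),knob(t,36))
E
```

```text
0.014267134705217309 [ -5.79950457  34.4938791  -11.10251024 112.45900796 -51.26013474
  21.50457289 112.00220464] [   3.71123007 -128.73513555   38.11278967] Fh [0.81761124 1.06452625 8.06323384]
93.49671993465657 60.84841755588374
shift [-0.0052, -0.0079, -0.0079] rot [0.0394, 0.0855, -0.1649] deg 10.9 t 13.9833
shift [-0.0086, -0.0122, -0.0109] rot [0.0617, 0.1329, -0.2555] deg 16.9 t 13.9833
shift [-0.0125, -0.0162, -0.0139] rot [0.0841, 0.1803, -0.3462] deg 22.9 t 13.9833
shift [-0.0168, -0.0196, -0.0168] rot [0.1064, 0.2277, -0.4369] deg 28.9 t 13.9833
shift [-0.0216, -0.0226, -0.0196] rot [0.1288, 0.2751, -0.5275] deg 34.9 t 13.9833
shift [-0.0268, -0.0251, -0.0222] rot [0.1512, 0.3225, -0.6182] deg 40.9 t 13.9833
shift [-0.0322, -0.0271, -0.0245] rot [0.1735, 0.3699, -0.7088] deg 46.9 t 13.9833
```

```bash
python3 - <<'E'
from h import *
for t in (88,82,76,70,64,58,52,46): delta(toolR(A,t+12),knob(t,38.5))
E
```

```text
shift [-0.0029, -0.0044, -0.0026] rot [0.017, 0.0381, -0.0742] deg 4.9 t 13.9833
shift [-0.0057, -0.0091, -0.0057] rot [0.0394, 0.0855, -0.1649] deg 10.9 t 13.9833
shift [-0.0091, -0.0134, -0.0088] rot [0.0617, 0.1329, -0.2555] deg 16.9 t 13.9833
shift [-0.013, -0.0173, -0.0118] rot [0.0841, 0.1803, -0.3462] deg 22.9 t 13.9833
shift [-0.0173, -0.0208, -0.0147] rot [0.1064, 0.2277, -0.4369] deg 28.9 t 13.9833
shift [-0.0221, -0.0238, -0.0174] rot [0.1288, 0.2751, -0.5275] deg 34.9 t 13.9833
shift [-0.0273, -0.0263, -0.02] rot [0.1512, 0.3225, -0.6182] deg 40.9 t 13.9833
shift [-0.0328, -0.0282, -0.0224] rot [0.1735, 0.3699, -0.7088] deg 46.9 t 13.9833
```

play_rows([
  [-0.0029,-0.0044,-0.0026,0.017,0.038,-0.074,0],
  [-0.0057,-0.009,-0.0057,0.039,0.086,-0.165,0],
  [-0.0091,-0.0134,-0.0088,0.062,0.133,-0.256,0],
  [-0.013,-0.0173,-0.0118,0.084,0.18,-0.346,0],
  [-0.0173,-0.0208,-0.0147,0.106,0.228,-0.437,0],
  [-0.022,-0.0238,-0.0174,0.129,0.275,-0.528,0],
  [-0.0273,-0.0263,-0.02,0.151,0.323,-0.618,0],
  [-0.0328,-0.0282,-0.0224,0.174,0.37,-0.709,0],
  [-0.0328,-0.0282,-0.0224,0.174,0.37,-0.709,0],
])

```text
time_s: 14.73
tool_pos: [0.6278, 0.2061, 0.1377]
ee_rot: [154.0, -15.4, 126.0]
contact_force: [2.3, 1.4, -4.2]
grip_width: 0.0134
```

```bash
python3 - <<'E'
from h import *
s=robot.read_state();q=(s["tool_pos"]-O)@A*1000;print(s["grip_width"],s["joint_pos"],q,"Fh",A.T@s["contact_force"]);th=np.degrees(np.arctan2(-(q[1]+68),-q[0]));print(th,np.hypot(q[0],q[1]+68))
for t in (40,34,28,22,16,10,5,0,-1): print(t,end=" ");delta(toolR(A,t+12),knob(t,38.5))
p,d=robot.camera("wrist");cv2.imwrite("pics/w16.png",cv2.resize(p[:,:,::-1],(800,600)))
E
```

```text
0.013373487295410911 [ -7.98773257  34.28169691  -5.10755501 117.98704177 -67.75504369
  22.29730577  83.37428304] [ -42.62200438 -111.38942286   38.34257498] Fh [-0.14273562 -1.45982624 -4.79588571]
45.51119571788092 60.82168423125515
40 shift [-0.0056, -0.0006, -0.0015] rot [0.0229, 0.0461, -0.0865] deg 5.8 t 14.7333
34 shift [-0.0116, -0.0014, -0.0034] rot [0.0453, 0.0934, -0.1772] deg 11.8 t 14.7333
28 shift [-0.0176, -0.0017, -0.005] rot [0.0678, 0.1406, -0.2679] deg 17.8 t 14.7333
22 shift [-0.0238, -0.0013, -0.0064] rot [0.0902, 0.1879, -0.3587] deg 23.8 t 14.7333
16 shift [-0.0299, -0.0004, -0.0074] rot [0.1126, 0.2351, -0.4494] deg 29.8 t 14.7333
10 shift [-0.0359, 0.0011, -0.0081] rot [0.135, 0.2824, -0.5401] deg 35.8 t 14.7333
5 shift [-0.0409, 0.0028, -0.0084] rot [0.1537, 0.3218, -0.6157] deg 40.8 t 14.7333
0 shift [-0.0457, 0.0049, -0.0086] rot [0.1723, 0.3612, -0.6913] deg 45.8 t 14.7333
-1 shift [-0.0466, 0.0053, -0.0085] rot [0.1761, 0.369, -0.7064] deg 46.8 t 14.7333
```

View pics/w16.png

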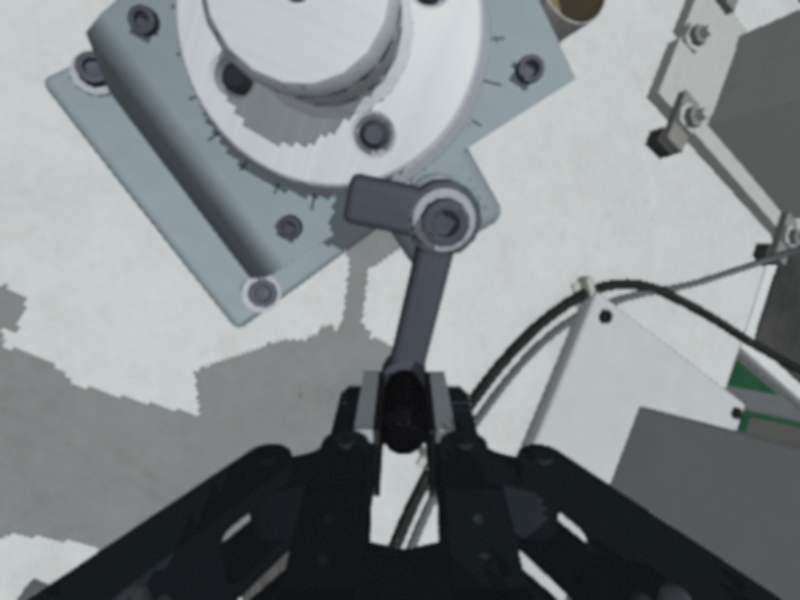

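play_rows([
  [-0.0056,-0.0006,-0.0015,0.023,0.046,-0.087,0],
  [-0.0116,-0.0014,-0.0034,0.045,0.093,-0.177,0],
  [-0.0176,-0.0017,-0.005,0.068,0.141,-0.268,0],
  [-0.0238,-0.0013,-0.0064,0.09,0.188,-0.359,0],
  [-0.03,-0.0004,-0.0074,0.113,0.235,-0.449,0],
  [-0.036,0.0011,-0.0081,0.135,0.282,-0.54,0],
  [-0.041,0.0028,-0.0084,0.154,0.322,-0.616,0],
  [-0.0457,0.0049,-0.0085,0.172,0.361,-0.691,0],
  [-0.0462,0.0051,-0.0085,0.172,0.361,-0.691,0],
  [-0.0462,0.0051,-0.0085,0.172,0.361,-0.691,0],
])

```text
time_s: 15.62
tool_pos: [0.5819, 0.2103, 0.1286]
ee_rot: [172.9, -29.1, 78.9]
contact_force: [1.7, -0.3, -8.4]
grip_width: 0.0137
```

```bash
python3 - <<'E'
from h import *
s=robot.read_state();q=(s["tool_pos"]-O)@A*1000;print(s["grip_width"],s["joint_pos"],q,"Fh",A.T@s["contact_force"],s["torque"]);th=np.degrees(np.arctan2(-(q[1]+68),-q[0]));print(th,np.hypot(q[0],q[1]+68))
p,d=robot.camera("wrist");cv2.imwrite("pics/w17.png",cv2.resize(p[:,:,::-1],(800,600)))
E
```

```text
0.013715208147620462 [-12.13213129  33.04482262  -1.40745432 123.93814049 -81.77851033
  22.37940346  51.13720143] [-60.86953949 -68.11253033  38.40694601] Fh [-3.82524475 -1.67883072 -7.54075198] [-1.15627858  0.22007681 -0.38072803]
0.10592334930682679 60.86964350405041
```

View pics/w17.png

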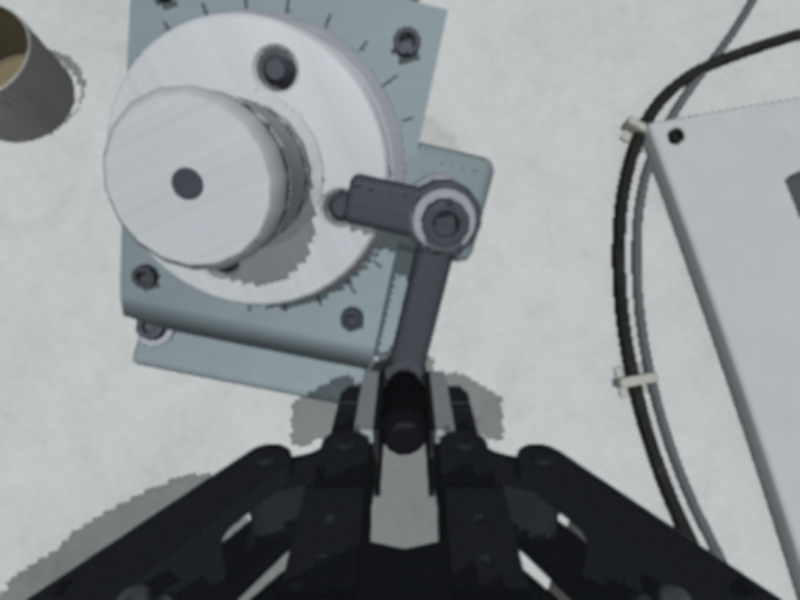

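play_rows([
  [0,0,0,0,0,0,0.8],
  [0,0,0,0,0,0,0.8],
  [0,0,0,0,0,0,0.8],
  [0,0,0,0,0,0,0.8],
  [0,0,0,0,0,0,0.8],
  [-0.0085,-0.018,0.035,0,0,0,0.8],
  [-0.017,-0.036,0.069,0,0,0,0.8],
  [-0.025,-0.052,0.1,0,0,0,0.8],
  [-0.03,-0.063,0.121,0,0,0,0.8],
  [-0.03,-0.063,0.121,0,0,0,0.8],
])

```text
time_s: 16.5
tool_pos: [0.5538, 0.1445, 0.2545]
ee_rot: [172.4, -29.2, 78.9]
contact_force: [0.6, 0.2, 0.6]
grip_width: 0.0687
```

```bash
python3 - <<'E'
from h import *
s=robot.read_state();print(s["grip_width"],"Fh",A.T@s["contact_force"])
for n in("top","scene","wrist"):
    p,d=robot.camera(n);np.savez(f"pics/{n}f.npz",p=p,d=d,st=s)
    cv2.imwrite(f"pics/{n}f.png",cv2.resize(p[:,:,::-1],(800,600)))
c=cam("wrist",s)
print((proj(c,[hp(0,-68,24),hp(0,-36,24),knob(0,59),knob(5,59)])+.5)/.64)
yy,xx=np.mgrid[0:384,0:512];P=(depthpts(c,np.c_[xx.ravel(),yy.ravel()],d)-O)@A*1000
r=np.hypot(P[:,0],P[:,1]);i=(r>29)&(r<46)&(abs(P[:,2]-12)<5)
Q=P[i];print(np.linalg.lstsq(np.c_[Q[:,:2],np.ones(len(Q))],Q[:,2],rcond=None)[0],len(Q))
# hub/seat region visible? bystanders: compare top images
E
```

```text
0.0686843744524761 Fh [ 0.68158038 -0.49816011  0.30084466]
[[418.12799088 183.31451506]
 [367.199395   171.82813481]
 [397.30286146 291.03029375]
 [406.11451493 292.48025626]]
[ 1.61587542e-03 -5.44036732e-03  1.54236288e+01] 3578
```

View pics/wristf.png

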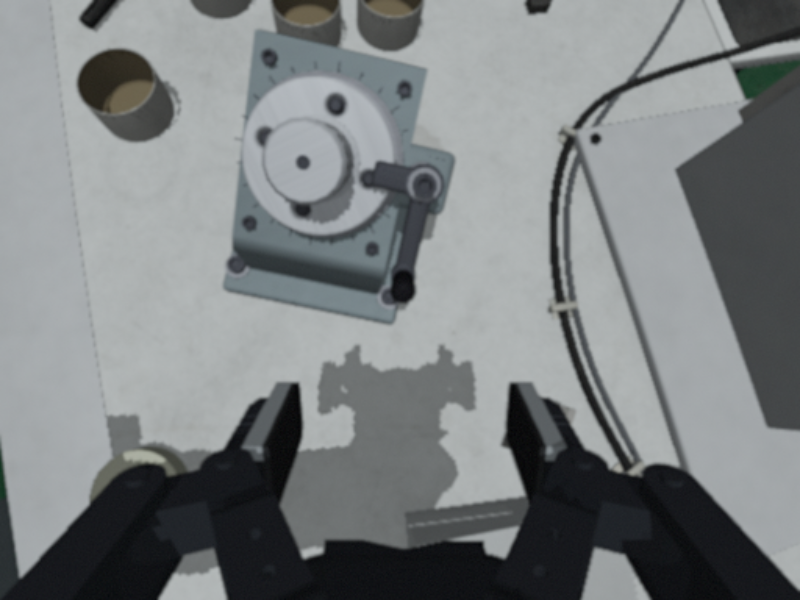

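View pics/topf.png

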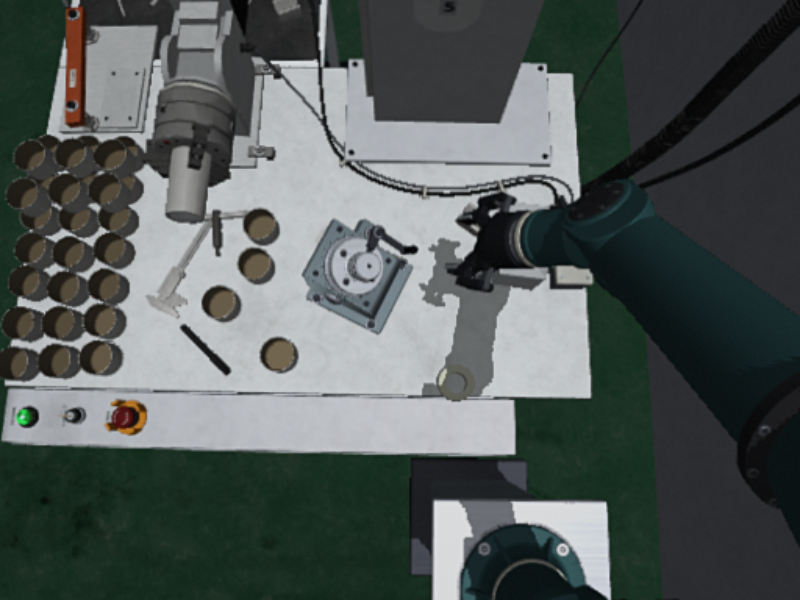

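View pics/scenef.png

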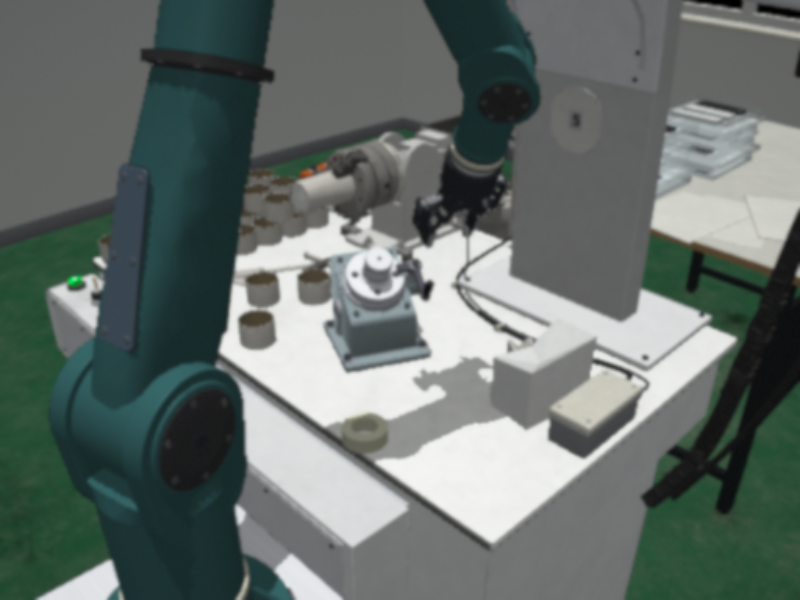

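```bash
python3 -c "
from rig import robot
print(robot.finish_job())"
```

```text
the job is handed in; nothing more can be done
None
```

The index head is set up, and I handed the job in at about 16.7 s with the gripper open and touching nothing.

**What I did**
- I gripped the clamp knob and swung the lever open from about 5° to about 93°.
- I lifted the mandrel plate and turned it so its holes matched the measured stud angle. I then lowered it along the tilted axis over the pilot and all four studs.
- The plate met firm contact at about the expected seated height, with about 15 N.
- I let go of the plate, gripped the knob again, swung the lever back to about 0°, let go and backed off.

**Last checks**
- **Plate angle:** depth readings show the flange parallel to the seat within about 0.35°.
- **Studs:** they show through the holes that are in view, and the flange looks flush in the pictures.
- **Lever:** the nose passed freely over the flange, which is only possible when the plate is seated. It now lies over the rim with its tip beside a stud.
- **Force after release:** the reading was about 1 N or less, close to zero.
- **Bystanders:** both cups and the tape roll are at the same pixel positions in the top camera as at the start.

**Disagreements**
- The wrist depth put the flange top 2–3 mm higher than the nominal 12 mm: 13.8 mm after release and 15.4 mm in the final view. I took this as camera calibration error, because the contact height and the lever's clearance agree with a flush seat.
- Closing on the knob or the mandrel gave brief pushes of about 8 N along the fingers.

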